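# Fetch the vial from behind the containers

## Task

The small amber vial stands in the white caddy behind two tall containers. First move both tall containers out onto the steel tray, then, with both still on the tray, stand the vial in the cup on top of the bench mixer, and finally put each tall container back into the very pocket of the caddy that it came from. Keep all three upright and leave the beaker, tape roll, timer and marker where they are.

Things in the scene. Friction and masses are not known exactly. Their poses are not given: they have to be found in the camera images.
- round_jar: Tall round white plastic jar with a paper label and a grey screw cap as wide as the jar: 46 mm diameter, 120 mm high, the cap being its top 28 mm. 0.16 kg nominal. Origin: centre of its underside; z up along its axis. It starts in one of the two front pockets of the caddy and must return to that one.
- square_bottle: Tall square white plastic bottle, body 42 x 42 mm and 80 mm high, with a narrow round grey cap of 30 mm diameter on a neck, spanning heights 90 to 120 mm; 120 mm high in all. 0.16 kg nominal. Origin: centre of its underside; z up. It starts in the other front pocket of the caddy and must return to that one.
- vial: Small amber glass vial with a white cap of the same diameter and a paper label: 28 mm diameter, 56 mm high (cap: top 16 mm). Origin: centre of its underside; z up. It starts in the middle rear pocket of the caddy.
- caddy: Low white plastic caddy, fixed, 112 mm along its x, 132 along y (154 over side lugs); origin: centre of its underside; z up, its -x side faces roughly to the robot. Floor 5 mm thick, ribs 19 mm high. Two front pockets 60 x 60 mm centred at x = -22, y = +32 and -32 mm; behind them the vial pocket, 40 x 40 mm, at x = +32, y = 0. Two rear corner pockets: one empty, one with a fixed grey stopper, 17 mm high.
- tray: Flat stainless steel tray, fixed to the bench: the side area. 210 mm along its x, 150 mm along its y, rim 3 mm thick and 12 mm high, floor 3 mm thick. Origin: centre of its underside; z up. It lies to the left or to the right of the caddy, the mixer on the other side.
- mixer: White bench mixer, fixed, 130 mm along its x, 120 mm along its y, box 55 mm high; mid-top stands a fixed round black rubber cup, open upward: outside diameter 54 mm, inside 46 mm, inner floor at height 58 mm, rim at 78 mm. Origin: centre of its underside, straight below the cup's centre; z up.
- beaker: Bystander, loose: open glass beaker, 60 mm diameter, 75 mm high. Origin: centre of its underside.
- tape_roll: Bystander, loose: paper-coloured roll of tape lying flat, 68 mm diameter, hole 50 mm, 19 mm high. Origin: centre of its underside.
- timer: Bystander, loose: flat white timer with a dark display, 58 x 58 x 20 mm. Origin: centre of its underside.
- marker: Bystander, loose: black marker pen, 125 mm long along its y, 13 mm thick. Origin: centre of its underside.
Mind the look-alikes: they are no part of the job. Of the things like the mixer, leave any that is purple or turquoise; of the rest the larger one is meant.

How it is judged (in metres and radians):
On the way, in this order (a step that is already met when the one before it is completed fails the run):
1. both tall containers stand released on the steel tray (x of round_jar in the frame of tray between -0.085 and 0.085 m and y of round_jar in the frame of tray between -0.056 and 0.056 m and z of round_jar in the frame of tray between -0.002 and 0.009 m and contact force between the fingers and round_jar below 0.3 N and linear speed of each of round_jar, square_bottle below 0.03 m/s and angle between each of round_jar, square_bottle's own z axis and vertical below 0.15 rad and x of square_bottle in the frame of tray between -0.085 and 0.085 m and y of square_bottle in the frame of tray between -0.056 and 0.056 m and z of square_bottle in the frame of tray between -0.002 and 0.009 m and contact force between the fingers and square_bottle below 0.3 N), for 0.2 s.
2. the vial stands released in the mixer's cup, both containers still on the tray (all of step 1 and horizontal distance between vial and mixer below 0.011 m and z of vial in the frame of mixer between 0.052 and 0.064 m and contact force between the fingers and vial below 0.3 N and linear speed of vial below 0.03 m/s and angle between vial's own z axis and vertical below 0.15 rad), for 0.2 s.
At the end, for the whole second after the job is handed in: The vial stands upright on the floor of the mixer's cup (within 11 mm of its axis); the round jar and the square bottle stand upright each within 14 mm of where it started, in its own caddy pocket; all released and at rest (horizontal distance between vial and mixer below 0.011 m and z of vial in the frame of mixer between 0.052 and 0.064 m and contact force between the fingers and vial below 0.3 N and linear speed of each of vial, round_jar, square_bottle below 0.03 m/s and angle between each of vial, round_jar, square_bottle's own z axis and vertical below 0.15 rad and distance of each of round_jar, square_bottle from where it was at the start of the episode below 0.014 m and contact force between the fingers and round_jar below 0.3 N and contact force between the fingers and square_bottle below 0.3 N); the robot touches nothing.
It fails at once if the jar, the bottle or the vial is tipped over (more than 40 degrees) (angle between any of round_jar, square_bottle, vial's own z axis and vertical above 0.7 rad).
It fails at once if a bystander (beaker, tape roll, timer, marker) is moved more than 30 mm (distance of any of beaker, tape_roll, timer, marker from where it was at the start of the episode above 0.03 m).
It also fails if it takes over 120 s, if anything falls off the work surface, if the arm or the gripper's body presses on something with over 40 N, if the wrist force passes 120 N, or if a joint passes its speed limit or range.

## Robot

A 6-joint arm with a two-finger parallel gripper is mounted at the origin on the work surface. World frame = base frame: x ahead of the robot, y to its left, z up, the work surface at z = 0. Lengths are in mm, angles in rad, forces in N, time in s.
With the tool pointing down it reaches from about 225 to 875 mm from the base axis. Payload 3.4 kg.
Tool frame: the origin (TCP) lies midway between the tips of the shut fingers; the grasp point (between the pads) lies 19 mm behind it; z points along the fingers, y is the direction in which the jaws open and shut (so a half turn about z gives the same grasp; the last joint's range is limited). The gripper opens to 85 mm and grips with 20 to 120 N. Pads are 22 mm wide; open, the fingers measure 114 mm over their backs; the gripper's body (76 mm by 85 mm) begins 54 mm behind the grasp point. The pads swing forward as they close: fully open they stand 13 mm farther back than shut.
Start: joints at [-1.27, 0.276, 1.505, -0, 1.361, -0.121], TCP at [235.41, -524.638, 231.328] pointing down, gripper open.
Joint ranges: [-2.89, 2.89], [-0.75, 2.08], [0.22, 2.7], [-1.18, 4.32], [0.11, 2.71], [-2.7, 2.7]. Speed limits (rad/s): [2.57, 2.57, 3.14, 3.14, 3.14, 3.14].

## Interface

Orientations are given as a unit quaternion [x, y, z, w].
In Python, from cell import env gives the robot as it stands. The module is installed in compiled form; this text tells all that it offers.
- The arm moves only by the shell command python3 -m creep 'ROWS' [FORCE]. ROWS is JSON, a list that holds one entry, the list of rows, each a list of 7 numbers: the turn, a rotation vector about the tool's x, y, z in degrees, then the shift along the tool's x, y, z in m, then the finger opening in m, from 0 to 0.0854. A call has 1 to 8 rows; each row shifts and turns the pose as measured when the row begins, along the tool's axes as they then stand; what a row does not reach is not made up. A row lasts 1/10 s, in which the tool goes at most 50 mm and 8.59 degrees, less where a joint would pass 70% of its speed; a pose out of reach is approached as far as the arm can. A call with a gripper value outside its range is refused whole. The fingers move at their own pace and stop on an object; FORCE is the grip in N (left out, the last holds). Time passes only in rows, so rows that do not move let the fingers close. It gives the time, the measured TCP pose, the force and the opening at its end, in the units of the state.
- env.observe(): the state, without advancing time (a new reading comes with each control period).
- env.camera(name): name is "scene" or "top"; returns (picture, depth): 480x640x3 uint8, red, green, blue; 480x640 float32, mm along the optical axis (not along the pixel's ray), 0 where there is no reading.
- env.camera_model(name): a dict with "fx", "fy", "cx", "cy" (pixels), "eye" and "attitude" of the camera in the world. Camera axes: x right, y up, looking along -z (the intrinsics and any distortion apply to the point x, -y, -z); pixel columns grow to the right and rows downward; lengths in mm; the calibration is good to about 2 mm. A picture is of the moment at which its call begins. camera_model takes no time and is no camera call.
- env.close_job(): hands the job in, once; it reports no verdict.
The state is a dict: "clock": time; "qpos": joint angles; "dq": joint speeds; "effort": joint torques, N m; "tcp_pos": TCP position; "tool_rot": TCP orientation; "contact_force": force on the tool from outside, world axes, zero at the start; "ft_torque": the same for the moment, N m; "gripper_width": finger opening in mm.
Only numpy, scipy, OpenCV 4.12 (cv2) and the standard library are available. Lean on these libraries where they do the work, as an engineer would, in place of code of your own. Each camera call takes 0.05 s, during which the arm holds its last target.

## Working session

There is one attempt and no reset: what is moved stays moved. The work goes in short steps, Python scripts to look and compute and a shell command to move; the robot and the scene stay as the last step left them, time stands still between calls to the robot, and variables do not carry over. Pictures are saved under pics/ and viewed, and the job is handed in when it is done.

```bash
mkdir -p pics
python3 - <<'E'
from cell import env
import cv2, numpy as np
print(env.observe())
for n in("scene","top"):
    p,d=env.camera(n); print(n,env.camera_model(n)); cv2.imwrite(f"pics/{n}0.png",p[:,:,::-1]); np.savez(f"{n}0.npz",p=p,d=d)
E
```

```text
{'clock': 0.0, 'qpos': array([-1.26997618e+00,  2.76612795e-01,  1.50615654e+00, -6.43892112e-06,
        1.36071980e+00, -1.20998291e-01]), 'dq': array([-0.00011607, -0.00072152, -0.00086718, -0.00021849, -0.00121304,
        0.00095322]), 'effort': array([-3.51018061e-04, -4.16780877e+01, -2.45806199e+01, -2.87402690e-04,
        1.09448552e-02, -6.02581238e-06]), 'tcp_pos': array([ 235.24737481, -524.07596048,  230.4202526 ]), 'tool_rot': array([ 9.77840394e-01,  2.09349621e-01, -8.82776884e-05, -9.44127675e-04]), 'contact_force': array([ 0.40591527, -1.1703044 ,  0.44375005]), 'ft_torque': array([3.70377973e-02, 1.31961777e-03, 9.43524993e-05]), 'gripper_width': 85.64388482589366}
scene {'fx': 495.2519520132996, 'fy': 495.2519520132996, 'cx': 320.4679219141647, 'cy': 234.17758604503533, 'eye': array([1261.34013885,  193.82032784,  797.51112178]), 'attitude': array([0.2575185 , 0.29687646, 0.70286237, 0.59290225])}
top {'fx': 555.1966044193479, 'fy': 555.1966044193479, 'cx': 313.11996956853153, 'cy': 233.8043416267302, 'eye': array([ 219.55496415,   96.37677883, 1431.11292968]), 'attitude': array([ 0.06376735, -0.07663585, -0.69616798,  0.71092251])}
```

View pics/scene0.png

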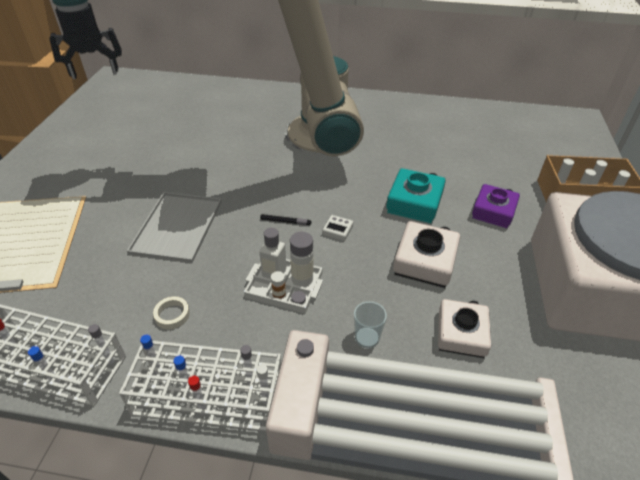

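View pics/top0.png

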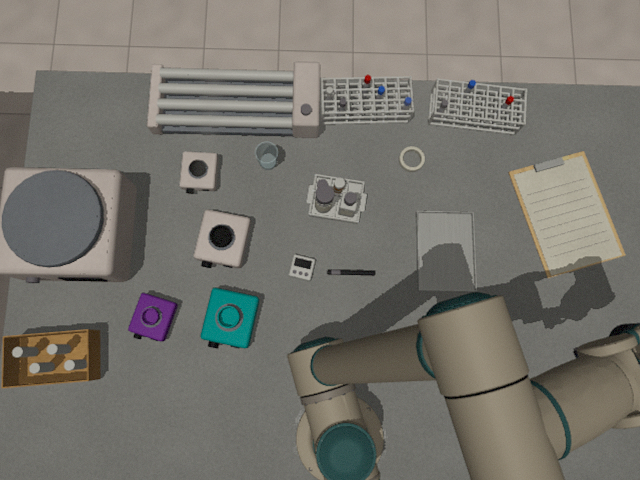

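The scene view shows jar (302,245) and bottle (271,240) in the caddy, with the vial at (278,285) on the camera side. In the top view the caddy is at (337,198), the tray at (445,252) on the right, and the larger white mixer at (222,238). The smaller white one at (199,172) is the look-alike. The tape, beaker, timer and marker are clear of these.

```bash
cat > h.py <<'E'
import numpy as np, cv2
from cell import env
from scipy.spatial.transform import Rotation as R
def model(n):
    m=env.camera_model(n); return m,R.from_quat(m["attitude"]).as_matrix(),np.array(m["eye"])
def ray(n,u,v):
    m,A,e=model(n); u=np.asarray(u,float);v=np.asarray(v,float)
    d=np.stack([(u-m["cx"])/m["fx"],-(v-m["cy"])/m["fy"],-np.ones_like(u)],-1)
    return e,d@A.T
def plane(n,u,v,z):
    e,d=ray(n,u,v); return e+d*((z-e[2])/d[...,2])[...,None]
def cloud(n,d):
    v,u=np.mgrid[0:480,0:640]; e,r=ray(n,u,v); return e+r*d[...,None]
def proj(n,P):
    m,A,e=model(n); c=(np.asarray(P)-e)@A; return np.stack([m["cx"]+m["fx"]*c[...,0]/-c[...,2],m["cy"]-m["fy"]*c[...,1]/-c[...,2]],-1)
E
python3 - <<'E'
from h import *
for n,(x0,y0,x1,y1) in {"top":(180,130,490,310),"scene":(120,150,500,370)}.items():
    f=np.load(n+"0.npz"); P=cloud(n,f["d"]); 
    print(n,"dep0 frac",(f["d"]==0).mean())
    c=f["p"][y0:y1,x0:x1,::-1]; k=800/(x1-x0) if n=="top" else 2.1
    cv2.imwrite(f"pics/{n}0z.png",cv2.resize(c,None,fx=k,fy=k,interpolation=cv2.INTER_CUBIC)); print(k)
for n,pts in {"top":[(445,230),(222,238),(325,187),(205,255),(280,230),(350,197),(340,183)],"scene":[(177,230),(302,240),(271,233),(429,262),(278,276),(230,320)]}.items():
    f=np.load(n+"0.npz"); P=cloud(n,f["d"])
    for u,v in pts: print(n,u,v,P[v,u].round(1))
E
```

```text
top dep0 frac 0.0038509114583333334
2.5806451612903225
scene dep0 frac 0.003981119791666667
2.1
top 445 230 [ 525.7 -274.8    4.2]
top 222 238 [480.6 302.5  57.8]
top 325 187 [600.7  48.2 123.8]
top 205 255 [437.  343.2  54.4]
top 280 230 [515.9 160.1   2.8]
top 350 197 [576.2 -13.  126.4]
top 340 183 [630.    7.6  63.1]
scene 177 230 [ 481.3 -268.9   -0.8]
scene 302 240 [587.9  52.1 124. ]
scene 271 233 [579.9 -11.6 124.7]
scene 429 262 [536.2 306.9  54.4]
scene 278 276 [632.7  11.5  60.8]
scene 230 320 [ 7.099e+02 -7.040e+01  5.000e-01]
```

View pics/top0z.png

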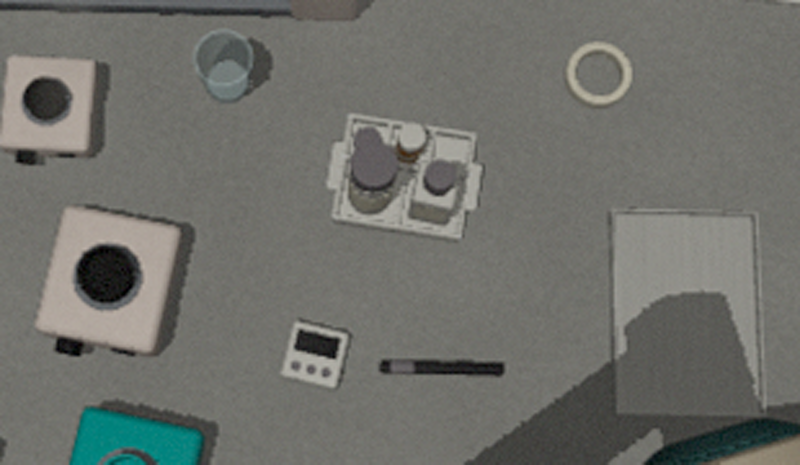

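View pics/scene0z.png

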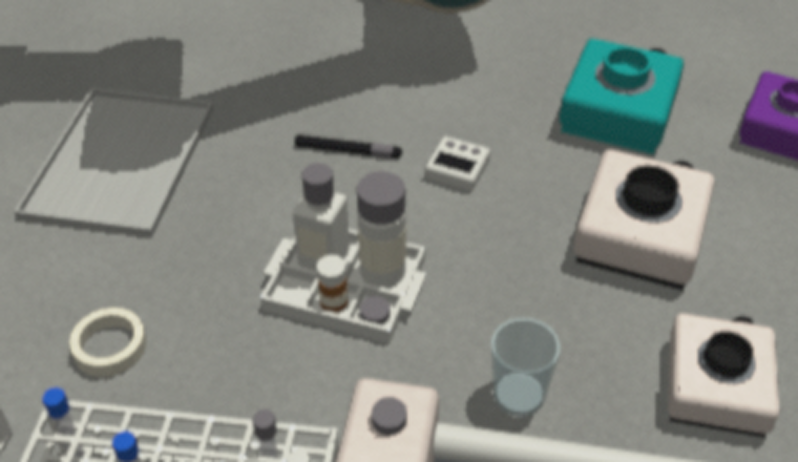

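The zoomed views confirm this: jar on the +y side, bottle on the -y side, vial behind (larger x), caddy turned a few degrees. Now I'll measure.

Run:
```python
from h import *
def rect(P): 
    r=cv2.minAreaRect(P[:,:2].astype(np.float32)); return np.round(r[0],1),np.round(r[1],1),round(r[2],1)
for n in("top","scene"):
    f=np.load(n+"0.npz"); P=cloud(n,f["d"]); p=f["p"].astype(int)
    cad=(abs(P[...,0]-600)<80)&(abs(P[...,1]-12)<90)
    m=(cad&(P[...,2]>110)).astype(np.uint8)
    k,l,s,c=cv2.connectedComponentsWithStats(m)
    for i in range(1,k):
        if s[i,4]>30:
            mm=(l==i)&(P[...,2]>119); v,u=np.nonzero(mm); Q=plane(n,u,v,120)
            print(n,"cap",s[i,4],"circ@120",[np.round(t,1) for t in cv2.minEnclosingCircle(Q[:,:2].astype(np.float32))],Q.mean(0).round(1),"z",np.median(P[mm][:,2]).round(1))
    m=cad&(P[...,2]>50)&(P[...,2]<72)&(p.min(-1)>110)&(abs(P[...,0]-632)<22)&(abs(P[...,1]-9)<25)
    v,u=np.nonzero(m);Q=plane(n,u,v,56);print(n,"vial",m.sum(),Q.mean(0).round(1),rect(Q),[np.round(t,1) for t in cv2.minEnclosingCircle(Q[:,:2].astype(np.float32))])
    # mixer
    m=(abs(P[...,0]-480)<95)&(abs(P[...,1]-302)<95)&(abs(P[...,2]-56)<7)&(p.min(-1)>110)
    k,l,s,c=cv2.connectedComponentsWithStats(m.astype(np.uint8)); i=1+s[1:,4].argmax(); v,u=np.nonzero(l==i); Q=plane(n,u,v,55); print(n,"mixer top",s[i,4],rect(Q))
    m=(abs(P[...,0]-480)<50)&(abs(P[...,1]-302)<50)&(P[...,2]>70)
    v,u=np.nonzero(m)
    if len(u)>5: Q=plane(n,u,v,78); print(n,"rim",m.sum(),rect(Q),[np.round(t,1) for t in cv2.minEnclosingCircle(Q[:,:2].astype(np.float32))])
    # caddy ribs
    m=cad&(P[...,2]>12)&(P[...,2]<26)&(p.min(-1)>130)
    v,u=np.nonzero(m); Q=plane(n,u,v,19); print(n,"caddy",m.sum(),rect(Q),Q.mean(0).round(1))
    # black cup
    m=(abs(P[...,0]-480)<60)&(abs(P[...,1]-302)<60)&(p.max(-1)<60)
    v,u=np.nonzero(m);Q=plane(n,u,v,78);print(n,"black@78",m.sum(),rect(Q))
```

```text
top cap 287 circ@120 [array([586.2,  49.1]), np.float64(23.6)] [586.3  48.7 120. ] z 126.3
top cap 133 circ@120 [array([578.1, -14.5]), np.float64(15.4)] [578.2 -14.4 120. ] z 126.5
top vial 88 [634.1   9.5  56. ] (array([633.7,   9.2]), array([26. , 25.9]), 28.7) [array([634.4,   9.9]), np.float64(14.1)]
top mixer top 1713 (array([482.7, 304.6]), array([116.6, 127.5]), 79.8)
top rim 135 (array([483.2, 303.6]), array([53.3, 51.9]), 2.8) [array([483.7, 303.4]), np.float64(27.6)]
top caddy 432 (array([603.4,  13.8]), array([152.3, 112.3]), 82.1) [602.3  17.1  19. ]
top black@78 417 (array([459.6, 307.4]), array([ 57.3, 101.4]), 78.0)
scene cap 191 circ@120 [array([575.9, -12.6]), np.float64(17.0)] [576.1 -13.2 120. ] z 123.9
scene cap 409 circ@120 [array([586.4,  49.3]), np.float64(26.1)] [585.1  49.4 120. ] z 123.9
scene vial 127 [631.2   9.5  56. ] (array([631.2,   9.8]), array([26.8, 25.8]), 12.5) [array([632.1,   7.8]), np.float64(16.1)]
scene mixer top 1724 (array([490.4, 304.4]), array([117.3, 129.6]), 79.9)
scene rim 199 (array([490.4, 304.2]), array([57. , 54.9]), 10.1) [array([490.3, 304.9]), np.float64(30.6)]
scene caddy 587 (array([604.3,  15.7]), array([153.4, 112.2]), 82.2) [619.   22.6  19. ]
scene black@78 513 (array([539.4, 288. ]), array([ 51.6, 156.7]), 69.9)
```

The mixer's x disagrees between the views by 7 mm. I'll cross-check on ground features in both views.

Run:
```python
from h import *
def rect(P): 
    r=cv2.minAreaRect(P[:,:2].astype(np.float32)); return np.round(r[0],1),np.round(r[1],1),round(r[2],1)
for n in("top","scene"):
    f=np.load(n+"0.npz"); P=cloud(n,f["d"]); p=f["p"].astype(int)
    def big(m):
        k,l,s,c=cv2.connectedComponentsWithStats(m.astype(np.uint8)); i=1+s[1:,4].argmax(); return np.nonzero(l==i)
    def box(x,y,r): return (abs(P[...,0]-x)<r)&(abs(P[...,1]-y)<r)
    # table z
    for c in [(700,-60),(480,150),(520,-100),(520,-330),(400,200),(620,250)]:
        print(n,"table",c,np.median(P[box(*c,15)][:,2]).round(1))
    v,u=big((p[...,0]>170)&box(690,-183,80)); print(n,"tape@19",rect(plane(n,u,v,19)))
    v,u=big((p.min(-1)>140)&box(430,90,80)); print(n,"timer@20",rect(plane(n,u,v,20)))
    v,u=big((p.max(-1)<60)&box(430,0,80)&(P[...,0]<470)); print(n,"marker@8",rect(plane(n,u,v,8)))
    v,u=big((p[...,1]-p[...,0]>50)&box(330,270,100)&(abs(P[...,2]-56)<8)); print(n,"teal@55",rect(plane(n,u,v,55)))
    v,u=big((p[...,0]>150)&box(620,350,80)&(abs(P[...,2]-50)<9)&(p[...,0]-p[...,2]>2)); print(n,"small@48",rect(plane(n,u,v,48)),np.median(P[v,u][:,2]))
    v,u=big((p[...,0]>150)&box(483,303,100)&(abs(P[...,2]-56)<9)&(p[...,0]-p[...,2]>2)); print(n,"mixz",np.percentile(P[v,u][:,2],[10,50,90]).round(1))
```

```text
top table (700, -60) 1.7
top table (480, 150) 1.4
top table (520, -100) 1.5
top table (520, -330) 5.1
top table (400, 200) 0.7
top table (620, 250) 1.5
top tape@19 (array([ 717.8, -187.6]), array([61.3, 59.6]), 44.1)
top timer@20 (array([416.8, 101.5]), array([53.3, 54. ]), 77.6)
top marker@8 (array([408.6, -39.6]), array([10.4, 82.8]), 1.2)
top teal@55 (array([284.7, 274.5]), array([119.2, 126.5]), 79.6)
top small@48 (array([657.6, 376.3]), array([84.9, 84.9]), 88.7) 43.99295690680219
top mixz [52.6 56.3 60. ]
scene table (700, -60) -1.8
scene table (480, 150) -1.1
scene table (520, -100) -1.2
scene table (520, -330) 2.0
scene table (400, 200) -0.9
scene table (620, 250) -0.9
scene tape@19 (array([ 718. , -186.8]), array([67.3, 65.1]), 23.2)
scene timer@20 (array([418.2, 101.7]), array([59.2, 60.7]), 77.3)
scene marker@8 (array([411.4, -38.6]), array([17.7, 82.6]), 0.3)
scene teal@55 (array([295.2, 275.6]), array([117. , 134.5]), 79.7)
scene small@48 (array([665.4, 375.9]), array([86.1, 79.1]), 88.9) 41.83701756561004
scene mixz [51.5 53.7 55.6]
```

Run:
```python
from h import *
o=[]
for n,(u,v) in {"top":(222,238),"scene":(430,242)}.items():
    f=np.load(n+"0.npz"); c=f["p"][v-22:v+22,u-26:u+26,::-1]; c=np.clip(c*1.6,0,255).astype(np.uint8)
    c=cv2.resize(c,None,fx=7,fy=7,interpolation=cv2.INTER_NEAREST)
    for x,y,col in ((484,303.7,(0,0,255)),(490,304.3,(0,255,0))):
        for rr,z in((27,78),):
            t=np.linspace(0,6.28,60); q=proj(n,np.stack([x+rr*np.cos(t),y+rr*np.sin(t),z+0*t],-1))
            cv2.polylines(c,[np.round((q-[u-26-.5,v-22-.5])*7).astype(np.int32)],True,col,1)
    o.append(c)
cv2.imwrite("pics/cup.png",np.hstack(o))
```

```text
(no output)
```

View pics/cup.png

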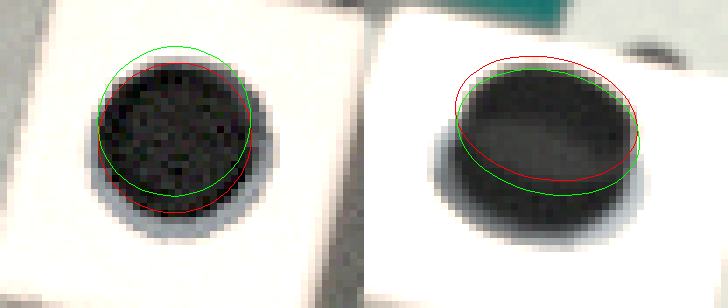

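In the cup zoom, the red ring (x=484) fits the top view, and in the scene view the true rim lies about 1 px below it. I'll take the cup at about (485.5, 304). Next the tray corners and the bottle's yaw.

Run:
```python
from h import *
a=np.array([(612,210),(757,212),(765,410),(613,413)])/2.5806+[180,130]
b=np.array([(95,92),(212,103),(152,232),(18,214)])/2.1+[120,150]
for n,c in(("top",a),("scene",b)):
    Q=plane(n,c[:,0],c[:,1],12); print(n,Q.round(0).tolist(),Q.mean(0).round(1))
    f=np.load(n+"0.npz");P=cloud(n,f["d"]);p=f["p"].astype(int)
    m=(abs(P[...,0]-577)<32)&(abs(P[...,1]+14)<32)&(abs(P[...,2]-82)<7)&(p.min(-1)>100)
    v,u=np.nonzero(m);Q=plane(n,u,v,80);r=cv2.minAreaRect(Q[:,:2].astype(np.float32));print("body",m.sum(),r)
s=env.observe(); M=R.from_quat(s["tool_rot"]).as_matrix(); print(M.round(3),s["tcp_pos"])
```

```text
top [[573.0, -200.0, 12.0], [574.0, -349.0, 12.0], [371.0, -350.0, 12.0], [365.0, -198.0, 12.0]] [ 470.6 -274.2   12. ]
body 106 ((577.26904296875, -14.13344955444336), (41.457698822021484, 42.957149505615234), 76.94910430908203)
scene [[374.0, -339.0, 12.0], [369.0, -196.0, 12.0], [580.0, -193.0, 12.0], [579.0, -340.0, 12.0]] [ 475.3 -267.1   12. ]
body 213 ((577.71142578125, -12.811643600463867), (44.52176284790039, 44.26651382446289), 82.73109436035156)
[[ 0.912  0.409 -0.   ]
 [ 0.409 -0.912  0.002]
 [ 0.    -0.002 -1.   ]] [ 235.28051006 -524.1552459   230.51364744]
```

```bash
cat >> h.py <<'E'
def go(x,y,z,yd=None):
    s=env.observe(); M=R.from_quat(s["tool_rot"]).as_matrix(); p=s["tcp_pos"]
    print("t %.2f"%s["clock"],"tcp",p.round(1),"ydir %.1f"%np.degrees(np.arctan2(M[1,1],M[0,1])),"tilt",M[:,2].round(3),"w %.1f"%s["gripper_width"],"F",s["contact_force"].round(1),"j6 %.2f"%s["qpos"][5])
    d=M.T@(np.array([x,y,z])-p); print(" shift tool mm",d.round(1),"rows@48",(np.abs(d).max()/48).round(2), "tilt fix deg",np.degrees(np.cross([0,0,1],M.T@[0,0,-1])).round(2))
    if yd is not None: print(" turn z deg",-((yd-np.degrees(np.arctan2(M[1,1],M[0,1]))+180)%360-180))
E
python3 -m creep '[[[0,0,-8.3,0,0,0,0.085],[0,0,-8.3,0,0,0,0.085],[0,0,-8.3,0,0,0,0.085],[0,0,-8.3,0,0,0,0.085],[0,0,-8.3,0,0,0,0.085],[0,0,-8.3,0,0,0,0.085],[0,0,-8.3,0,0,0,0.085],[0,0,0,0,0,0,0.085]]]' 40
python3 -c "
from h import *
go(577.5,-14,200,-7.9)"
```

```text
clock: 0.9
tcp_pos: [234.4, -521.4, 226.0]
tool_rot: [0.741, 0.671, 0.002, -0.005]
contact_force: [0.5, -0.5, -0.9]
gripper_width: 84.9
t 0.90 tcp [ 234.4 -521.4  226. ] ydir -5.7 tilt [-0.003  0.011 -1.   ] w 84.9 F [ 0.5 -0.5 -0.9] j6 -1.17
 shift tool mm [538.7 291.1  30.4] rows@48 11.22 tilt fix deg [-0.25 -0.6   0.  ]
 turn z deg 2.200652482508275
```

```bash
python3 -m creep '[[[0,0,1,0.041,0.022,0,0.085],[0,0,1,0.041,0.022,0,0.085],[0,0,0,0.041,0.022,0,0.085],[0,0,0,0.041,0.022,0,0.085],[0,0,0,0.041,0.022,0,0.085],[0,0,0,0.041,0.022,0,0.085],[0,0,0,0.041,0.022,0,0.085],[0,0,0,0.041,0.022,0,0.085]]]'
python3 -c "
from h import *
go(577.5,-14,200,-7.9)"
```

```text
clock: 1.7
tcp_pos: [459.3, -217.5, 225.3]
tool_rot: [0.767, 0.642, 0.001, -0.005]
contact_force: [1.0, -0.3, -0.3]
gripper_width: 85.0
t 1.70 tcp [ 459.3 -217.5  225.3] ydir -10.1 tilt [-0.005  0.01  -1.   ] w 85.0 F [ 1.  -0.3 -0.3] j6 -0.41
 shift tool mm [220.9  80.7  26.8] rows@48 4.6 tilt fix deg [-0.38 -0.51  0.  ]
 turn z deg -2.2407804433653666
```

```bash
python3 -m creep '[[[0,0,-1,0.041,0.015,0,0.085],[0,0,-1,0.041,0.015,0,0.085],[0,0,0,0.041,0.015,0.0,0.085],[0,0,0,0.041,0.015,0.005,0.085],[-0.3,-0.5,0,0.035,0.013,0.005,0.085],[0,0,0,0.01,0.004,0,0.085],[0,0,0,0,0,0,0.085]]]'
python3 -c "
from h import *
go(577.5,-14,200,-7.9)"
```

```text
clock: 2.4
tcp_pos: [574.2, -9.0, 214.9]
tool_rot: [0.76, 0.65, 0.0, -0.001]
contact_force: [-0.1, -0.0, 0.5]
gripper_width: 84.8
t 2.40 tcp [574.2  -9.  214.9] ydir -8.9 tilt [-0.001  0.001 -1.   ] w 84.8 F [-0.1 -0.   0.5] j6 0.02
 shift tool mm [-4.4  4.  14.9] rows@48 0.31 tilt fix deg [-0.04 -0.08  0.  ]
 turn z deg -1.0456940893105013
```

```bash
python3 -m creep '[[[0,0,-1,-0.0044,0.004,0.015,0.07],[0,0,0,0,0,0.0,0.07],[0,0,0,0,0,0.0,0.07]]]'
python3 - <<'E'
from h import *
go(577.5,-14,90,-7.9)
p,d=env.camera("scene"); c=p[130:330,180:420,::-1]; cv2.imwrite("pics/s1.png",cv2.resize(c,None,fx=3,fy=3,interpolation=cv2.INTER_CUBIC))
E
```

```text
clock: 2.7
tcp_pos: [576.2, -16.5, 200.0]
tool_rot: [0.756, 0.655, -0.001, -0.001]
contact_force: [0.6, 0.2, 0.3]
gripper_width: 70.4
t 2.70 tcp [576.2 -16.5 200. ] ydir -8.2 tilt [-0.002 -0.    -1.   ] w 70.4 F [0.6 0.2 0.3] j6 -0.01
 shift tool mm [  2.7   1.1 110. ] rows@48 2.29 tilt fix deg [-0.11  0.04  0.  ]
 turn z deg -0.3294897712118541
```

View pics/s1.png

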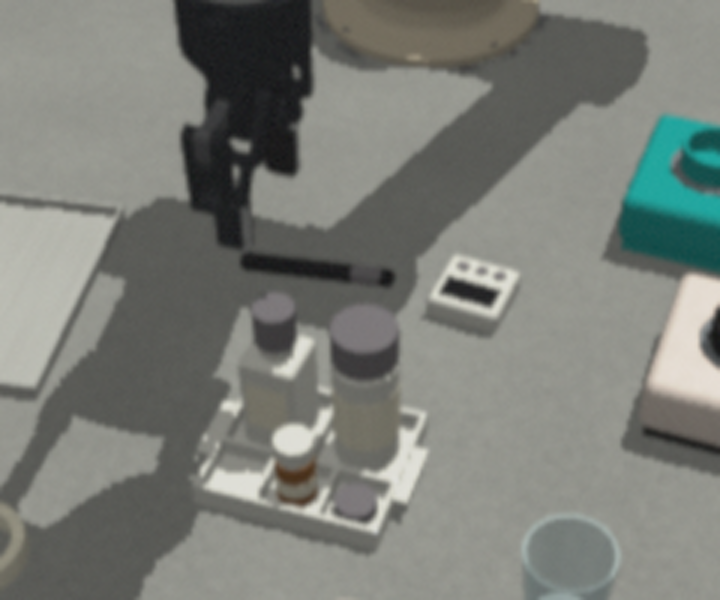

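The view shows the open jaws above and behind the bottle in line of sight, tips at about (258,210) and (277,187). I'll check that against the projected TCP, then descend.

```bash
python3 -c "
from h import *
print(proj('scene',[[576.2,-16.5,210],[581.2+30,-16.5-4,208],[571.2-30,-16.5+4,208]]))"
python3 -m creep '[[[0,0,0,0.002,0.001,0.035,0.07],[0,0,0,0.001,0,0.035,0.07],[0,0,0,0,0,0.01,0.07],[0,0,0,0,0,0,0.07]]]'
python3 -c "
from h import *
go(577.5,-14,90,-7.9)"
```

```text
[[266.16935508 198.02885499]
 [259.39259488 210.79771289]
 [272.7319935  187.54467713]]
clock: 3.15
tcp_pos: [579.1, -17.4, 122.7]
tool_rot: [0.758, 0.652, 0.001, 0.003]
contact_force: [-0.7, 0.4, -0.5]
gripper_width: 70.4
t 3.15 tcp [579.1 -17.4 122.7] ydir -8.6 tilt [ 0.006 -0.002 -1.   ] w 70.4 F [-0.7  0.4 -0.5] j6 0.00
 shift tool mm [ 3.2 -2.3 32.7] rows@48 0.68 tilt fix deg [ 0.34  0.08 -0.  ]
 turn z deg -0.733358909971372
```

The projection matches the picture to about 1 px, so the calibration is good.

```bash
python3 -m creep '[[[0,0,-0.7,0.003,-0.002,0,0.07],[0.3,0,0,0.001,0,0.015,0.07],[0,0,0,0,0,0.015,0.07],[0,0,0,0,0,0,0.07]]]'
python3 -c "
from h import *
go(577.5,-14,90,-7.9)"
```

```text
clock: 3.55
tcp_pos: [581.0, -13.8, 96.1]
tool_rot: [0.754, 0.656, 0.002, 0.004]
contact_force: [-0.9, 0.2, -0.1]
gripper_width: 70.3
t 3.55 tcp [581.  -13.8  96.1] ydir -7.9 tilt [ 0.009 -0.003 -1.   ] w 70.3 F [-0.9  0.2 -0.1] j6 -0.00
 shift tool mm [-0.6 -3.5  6.1] rows@48 0.13 tilt fix deg [ 0.54  0.09 -0.  ]
 turn z deg -0.048387698531428214
```

```bash
python3 -m creep '[[[0.5,0,0,0,-0.0035,0.006,0.07],[0,0,0,0,0,0,0.07],[0,0,0,0,0,0,0.07]]]'
python3 -c "
from h import *
go(577.5,-14,90,-7.9)"
```

```text
clock: 3.85
tcp_pos: [578.6, -13.3, 91.1]
tool_rot: [0.754, 0.657, 0.0, 0.002]
contact_force: [-0.7, -0.0, 1.1]
gripper_width: 69.9
t 3.85 tcp [578.6 -13.3  91.1] ydir -7.9 tilt [ 0.002 -0.002 -1.   ] w 69.9 F [-0.7 -0.   1.1] j6 -0.00
 shift tool mm [-0.8 -1.   1.1] rows@48 0.02 tilt fix deg [ 0.16  0.09 -0.  ]
 turn z deg -0.02825914413833175
```

```bash
python3 -m creep '[[[0,0,0,0,-0.001,0,0.03],[0,0,0,0,0,0,0.02],[0,0,0,0,0,0,0.02],[0,0,0,0,0,0,0.02],[0,0,0,0,0,0,0.02],[0,0,0,0,0,0,0.02]]]' 40
python3 -c "
from h import *
go(577.5,-14,145,-7.9)"
```

```text
clock: 4.45
tcp_pos: [577.8, -13.1, 92.2]
tool_rot: [0.754, 0.657, 0.001, 0.002]
contact_force: [-0.3, 0.0, 0.1]
gripper_width: 28.9
t 4.45 tcp [577.8 -13.1  92.2] ydir -7.9 tilt [ 0.004 -0.002 -1.   ] w 28.9 F [-0.3  0.   0.1] j6 -0.00
 shift tool mm [ -1.    0.  -52.8] rows@48 1.1 tilt fix deg [ 0.23  0.09 -0.  ]
 turn z deg -0.02643771420940766
```

```bash
python3 -m creep '[[[0,0,0,0,0,-0.015,0.02],[0,0,0,0,0,-0.02,0.02],[0,0,0,0,0,-0.02,0.02],[0,0,0,0,0,-0.01,0.02],[0,0,0,0,0,0,0.02]]]'
python3 -c "
from h import *
go(422,-272,155,-7.9)"
```

```text
clock: 4.95
tcp_pos: [575.8, -12.8, 156.5]
tool_rot: [0.754, 0.657, -0.001, -0.0]
contact_force: [-0.5, 0.7, -2.0]
gripper_width: 29.3
t 4.95 tcp [575.8 -12.8 156.5] ydir -7.9 tilt [-0.002 -0.001 -1.   ] w 29.3 F [-0.5  0.7 -2. ] j6 -0.00
 shift tool mm [-277.9 -116.6    2.2] rows@48 5.79 tilt fix deg [-0.12  0.09  0.  ]
 turn z deg -0.031339298889946576
```

```bash
python3 -m creep '[[[0,0,0,-0.015,-0.006,0,0.02],[0,0,0,-0.03,-0.012,0,0.02],[0,0,0,-0.03,-0.012,0,0.02],[0,0,0,-0.03,-0.012,0,0.02],[0,0,0,-0.03,-0.012,0,0.02],[0,0,0,-0.03,-0.012,0,0.02],[0,0,0,-0.03,-0.012,0,0.02],[0,0,0,-0.02,-0.01,0,0.02]]]'
python3 -c "
from h import *
go(422,-272,155,-7.9)"
```

```text
clock: 5.75
tcp_pos: [447.1, -221.2, 148.5]
tool_rot: [0.752, 0.659, -0.006, -0.006]
contact_force: [-0.1, 0.3, -0.7]
gripper_width: 29.0
t 5.75 tcp [ 447.1 -221.2  148.5] ydir -7.6 tilt [-0.018  0.002 -1.   ] w 29.0 F [-0.1  0.3 -0.7] j6 -0.46
 shift tool mm [-53.7 -18.3  -6.1] rows@48 1.12 tilt fix deg [-1.01  0.05  0.  ]
 turn z deg 0.34690091442601556
```

```bash
python3 -m creep '[[[-0.5,0,0,-0.02,-0.007,-0.002,0.02],[-0.5,0,0,-0.018,-0.006,-0.002,0.02],[0,0,0,-0.01,-0.003,0,0.02],[0,0,0,0,0,0,0.02],[0,0,0,0,0,0,0.02]]]'
python3 -c "
from h import *
go(422,-272,100,-7.9)"
```

```text
clock: 6.25
tcp_pos: [415.7, -270.4, 147.9]
tool_rot: [0.754, 0.656, -0.002, -0.005]
contact_force: [0.3, -0.2, -1.7]
gripper_width: 28.6
t 6.25 tcp [ 415.7 -270.4  147.9] ydir -8.0 tilt [-0.01   0.004 -1.   ] w 28.6 F [ 0.3 -0.2 -1.7] j6 -0.57
 shift tool mm [-0.8  6.9 47.8] rows@48 1.0 tilt fix deg [-0.61 -0.16  0.  ]
 turn z deg -0.05349403193011426
```

```bash
python3 -m creep '[[[-0.6,0,0,0,0.007,0.015,0.02],[0,0,0,0,0,0.02,0.02],[0,0,0,0,0,0.01,0.02],[0,0,0,0,0,0,0.02],[0,0,0,0,0,0,0.02]]]'
python3 -c "
from h import *
go(422,-272,90.5,-7.9)"
```

```text
clock: 6.75
tcp_pos: [424.4, -267.8, 101.2]
tool_rot: [0.753, 0.658, 0.002, -0.002]
contact_force: [0.6, 0.5, -2.7]
gripper_width: 29.0
t 6.75 tcp [ 424.4 -267.8  101.2] ydir -7.7 tilt [ 0.001  0.005 -1.   ] w 29.0 F [ 0.6  0.5 -2.7] j6 -0.57
 shift tool mm [-4.5 -1.8 10.6] rows@48 0.22 tilt fix deg [ 0.   -0.28  0.  ]
 turn z deg 0.18210007771344294
```

```bash
python3 -m creep '[[[0,-0.3,0,-0.002,0,0.004,0.02],[0,0,0,0,0,0.003,0.02],[0,0,0,0,0,0.002,0.02],[0,0,0,0,0,0,0.02],[0,0,0,0,0,0,0.02]]]'
python3 -c "
from h import *
go(422,-272,90.2,-7.9)"
```

```text
clock: 7.25
tcp_pos: [425.6, -270.5, 93.5]
tool_rot: [0.753, 0.658, 0.0, 0.002]
contact_force: [-0.9, -0.7, -1.3]
gripper_width: 29.1
t 7.25 tcp [ 425.6 -270.5   93.5] ydir -7.7 tilt [ 0.003 -0.003 -1.   ] w 29.1 F [-0.9 -0.7 -1.3] j6 -0.57
 shift tool mm [-2.  -3.4  3.3] rows@48 0.07 tilt fix deg [ 0.2   0.17 -0.  ]
 turn z deg 0.22963608551305015
```

```bash
python3 -m creep '[[[0,0,0,0,0,0.001,0.02],[0,0,0,0,0,0.001,0.02],[0,0,0,0,0,0.001,0.02],[0,0,0,0,0,0.001,0.02],[0,0,0,0,0,0,0.02]]]'
python3 -c "
from h import *
go(422,-272,90.2,-7.9)"
```

```text
clock: 7.75
tcp_pos: [425.8, -271.1, 90.2]
tool_rot: [0.753, 0.658, 0.0, 0.003]
contact_force: [0.5, 0.2, -1.9]
gripper_width: 29.2
t 7.75 tcp [ 425.8 -271.1   90.2] ydir -7.7 tilt [ 0.004 -0.005 -1.   ] w 29.2 F [ 0.5  0.2 -1.9] j6 -0.57
 shift tool mm [-1.4 -3.7 -0. ] rows@48 0.08 tilt fix deg [ 0.27  0.23 -0.  ]
 turn z deg 0.21770715455730283
```

Still carrying the load, so I'll go down a millimetre or two more until there is contact.

```bash
python3 -m creep '[[[0,0,0,0,0,0.001,0.02],[0,0,0,0,0,0.001,0.02],[0,0,0,0,0,0,0.02]]]'
python3 -c "
from h import *
go(422,-272,90.2,-7.9)"
```

```text
clock: 8.05
tcp_pos: [425.9, -271.5, 90.4]
tool_rot: [0.753, 0.658, -0.0, 0.004]
contact_force: [-0.1, 0.9, -2.3]
gripper_width: 28.5
t 8.05 tcp [ 425.9 -271.5   90.4] ydir -7.7 tilt [ 0.005 -0.006 -1.   ] w 28.5 F [-0.1  0.9 -2.3] j6 -0.57
 shift tool mm [-1.  -3.8  0.2] rows@48 0.08 tilt fix deg [ 0.32  0.3  -0.  ]
 turn z deg 0.2296303828332782
```

```bash
python3 -m creep '[[[0,0,0,0,0,0.001,0.02],[0,0,0,0,0,0.001,0.02],[0,0,0,0,0,0.001,0.02],[0,0,0,0,0,0,0.02]]]'
python3 -c "
from h import *
go(422,-272,90.2,-7.9)"
```

```text
clock: 8.45
tcp_pos: [426.0, -272.0, 90.2]
tool_rot: [0.753, 0.658, -0.0, 0.005]
contact_force: [0.4, -0.5, -1.8]
gripper_width: 28.8
t 8.45 tcp [ 426.  -272.    90.2] ydir -7.7 tilt [ 0.006 -0.008 -1.   ] w 28.8 F [ 0.4 -0.5 -1.8] j6 -0.57
 shift tool mm [-0.5 -4.   0. ] rows@48 0.08 tilt fix deg [ 0.39  0.39 -0.  ]
 turn z deg 0.24277878647487228
```

```bash
python3 -m creep '[[[0.4,0.4,0,0,0,0.003,0.02],[0,0,0,0,0,0,0.02],[0,0,0,0,0,0,0.02]]]'
python3 - <<'E'
from h import *
go(422,-272,90.2,-7.9)
p,d=env.camera("scene"); c=p[150:290,100:300,::-1]; cv2.imwrite("pics/s2.png",cv2.resize(c,None,fx=4,fy=4,interpolation=cv2.INTER_CUBIC))
E
```

```text
clock: 8.75
tcp_pos: [427.3, -273.7, 90.8]
tool_rot: [0.753, 0.659, -0.0, 0.002]
contact_force: [0.9, -0.5, -1.9]
gripper_width: 29.2
t 8.75 tcp [ 427.3 -273.7   90.8] ydir -7.6 tilt [ 0.003 -0.004 -1.   ] w 29.2 F [ 0.9 -0.5 -1.9] j6 -0.57
 shift tool mm [ 1.  -5.5  0.6] rows@48 0.11 tilt fix deg [ 0.19  0.18 -0.  ]
 turn z deg 0.27288715804346
```

View pics/s2.png

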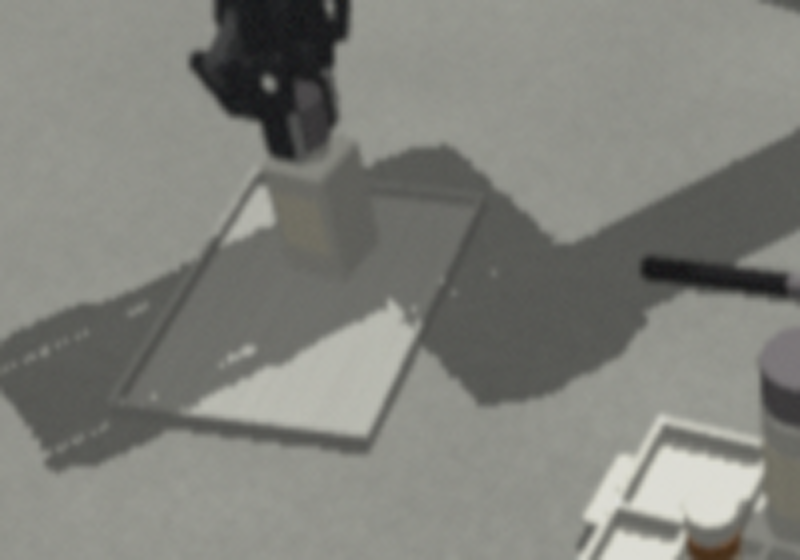

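```bash
python3 -c "
from h import *
print(plane('scene',186.2,220,3.), proj('scene',[451,-256,3]),proj('scene',[451,-256,8]))"
```

```text
[ 448.10124813 -258.05244943    3.        ] [186.58875476 220.90577883] [186.21590798 219.34317863]
```

The bottle's lowest corner at (186,220) agrees with it standing on the tray floor. I'll release it and rise.

```bash
python3 -m creep '[[[0,0,0,0,0,0,0.035],[0,0,0,0,0,0,0.05],[0,0,0,0,0,0,0.07],[0,0,0,0,0,0,0.07],[0,0,0,0,0,0,0.07]]]'
python3 -c "
from h import *
go(422,-272,90.2,-7.9)"
python3 -m creep '[[[0,0,0,0,0,-0.02,0.07],[0,0,0,0,0,-0.03,0.07],[0,0,0,0,0,-0.04,0.07],[0,0,0,0,0,-0.02,0.07],[0,0,0,0,0,0,0.07]]]'
python3 -c "
from h import *
go(585.7,49.2,200,-7.9)"
```

```text
clock: 9.3
tcp_pos: [427.1, -273.3, 89.2]
tool_rot: [0.753, 0.659, -0.0, 0.001]
contact_force: [-0.6, 0.2, 0.8]
gripper_width: 70.4
t 9.30 tcp [ 427.1 -273.3   89.2] ydir -7.6 tilt [ 0.001 -0.002 -1.   ] w 70.4 F [-0.6  0.2  0.8] j6 -0.57
 shift tool mm [ 0.7 -5.2 -1.1] rows@48 0.11 tilt fix deg [ 0.09  0.11 -0.  ]
 turn z deg 0.28003969632908365
clock: 9.8
tcp_pos: [426.2, -272.5, 201.5]
tool_rot: [0.753, 0.659, -0.0, -0.001]
contact_force: [0.3, -0.4, -0.1]
gripper_width: 70.3
t 9.80 tcp [ 426.2 -272.5  201.5] ydir -7.6 tilt [-0.002  0.001 -1.   ] w 70.3 F [ 0.3 -0.4 -0.1] j6 -0.57
 shift tool mm [340.  115.4   1.4] rows@48 7.08 tilt fix deg [-0.11 -0.03  0.  ]
 turn z deg 0.27353896073725537
```

```bash
python3 -m creep '[[[0,0,0,0.04,0.0135,0,0.07],[0,0,0,0.042,0.014,0,0.07],[0,0,0,0.042,0.014,0,0.07],[0,0,0,0.042,0.014,0,0.07],[0,0,0,0.042,0.014,0,0.07],[0,0,0,0.042,0.014,0,0.07],[0,0,0,0.042,0.014,0,0.07],[0,0,0,0.03,0.01,0,0.07]]]'
python3 -c "
from h import *
go(585.7,49.2,200,-7.9)"
```

```text
clock: 10.6
tcp_pos: [577.2, 38.4, 190.4]
tool_rot: [0.756, 0.654, -0.005, -0.004]
contact_force: [-0.4, 0.0, 0.4]
gripper_width: 69.9
t 10.60 tcp [577.2  38.4 190.4] ydir -8.2 tilt [-0.012 -0.    -1.   ] w 69.9 F [-0.4  0.   0.4] j6 0.09
 shift tool mm [11.9  6.8 -9.7] rows@48 0.25 tilt fix deg [-0.67  0.12  0.  ]
 turn z deg -0.3446082918321167
```

Run:
```python
from h import *
p,d=env.camera("top"); c=p[140:320,280:520,::-1]; cv2.imwrite("pics/t2.png",cv2.resize(c,None,fx=3,fy=3,interpolation=cv2.INTER_CUBIC))
```

```text
(no output)
```

View pics/t2.png

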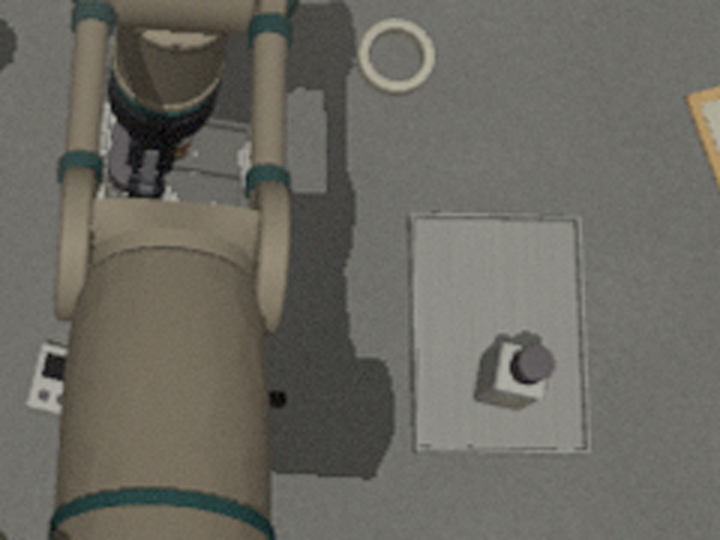

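The top view shows the bottle standing upright on the tray, cap at about (458,261) full-frame. Now the jar.

```bash
python3 -m creep '[[[-0.6,0,-0.3,0.012,0.007,0.0,0.07],[0,0,0,0,0,0.015,0.07],[0,0,0,0,0,0.015,0.07],[0,0,0,0,0,0.0,0.07],[0,0,0,0,0,0,0.07]]]'
python3 -c "
from h import *
go(585.7,49.2,91,-7.9)"
```

```text
clock: 11.15
tcp_pos: [587.3, 56.4, 153.6]
tool_rot: [0.753, 0.658, -0.001, -0.003]
contact_force: [0.2, -0.3, -0.4]
gripper_width: 70.1
t 11.15 tcp [587.3  56.4 153.6] ydir -7.7 tilt [-0.005  0.003 -1.   ] w 70.1 F [ 0.2 -0.3 -0.4] j6 0.11
 shift tool mm [-7.6 -0.3 62.6] rows@48 1.3 tilt fix deg [-0.28 -0.16  0.  ]
 turn z deg 0.24128034757430328
```

```bash
python3 -m creep '[[[0,0,0,-0.007,0,0.0,0.07],[0,0,0,0,0,0.015,0.07],[0,0,0,0,0,0.02,0.07],[0,0,0,0,0,0,0.07],[0,0,0,0,0,0,0.07]]]'
python3 -c "
from h import *
go(585.7,49.2,91,-7.9)"
```

```text
clock: 11.65
tcp_pos: [588.4, 45.7, 121.6]
tool_rot: [0.754, 0.657, 0.002, 0.0]
contact_force: [0.1, -0.0, 0.1]
gripper_width: 70.0
t 11.65 tcp [588.4  45.7 121.6] ydir -7.8 tilt [ 0.003  0.002 -1.   ] w 70.0 F [ 0.1 -0.   0.1] j6 0.09
 shift tool mm [ 3.  -3.2 30.6] rows@48 0.64 tilt fix deg [ 0.13 -0.13  0.  ]
 turn z deg 0.07460371343793781
```

```bash
python3 -m creep '[[[0,0,0,0.003,-0.003,0.01,0.07],[0,0,0,0,-0.001,0.015,0.07],[0,0,0,0,0,0.005,0.07],[0,0,0,0,0,0,0.07],[0,0,0,0,0,0,0.07]]]'
python3 -c "
from h import *
go(585.7,49.2,91,-7.9)"
```

```text
clock: 12.15
tcp_pos: [586.9, 49.2, 94.0]
tool_rot: [0.754, 0.657, 0.004, 0.002]
contact_force: [0.9, -0.0, -0.3]
gripper_width: 70.2
t 12.15 tcp [586.9  49.2  94. ] ydir -7.9 tilt [ 0.01   0.002 -1.   ] w 70.2 F [ 0.9 -0.  -0.3] j6 0.10
 shift tool mm [-0.1 -1.3  3. ] rows@48 0.06 tilt fix deg [ 0.53 -0.18  0.  ]
 turn z deg 0.02409298060641163
```

```bash
python3 -m creep '[[[0.5,-0.1,0,0,-0.001,0.003,0.07],[0,0,0,0,0,0,0.06],[0,0,0,0,0,0,0.05],[0,0,0,0,0,0,0.035],[0,0,0,0,0,0,0.035],[0,0,0,0,0,0,0.035],[0,0,0,0,0,0,0.035]]]' 40
python3 -c "
from h import *
go(585.7,49.2,91,-7.9)"
```

```text
clock: 12.85
tcp_pos: [586.8, 49.5, 92.4]
tool_rot: [0.754, 0.657, 0.001, 0.0]
contact_force: [0.1, -0.0, -0.9]
gripper_width: 44.9
t 12.85 tcp [586.8  49.5  92.4] ydir -7.9 tilt [ 0.002  0.001 -1.   ] w 44.9 F [ 0.1 -0.  -0.9] j6 0.10
 shift tool mm [-0.4 -1.   1.4] rows@48 0.03 tilt fix deg [ 0.12 -0.09  0.  ]
 turn z deg 0.03781507129153283
```

```bash
python3 -m creep '[[[0,0,0,0,0,-0.015,0.035],[0,0,0,0,0,-0.02,0.035],[0,0,0,0,0,-0.02,0.035],[0,0,0,0,0,-0.01,0.035],[0,0,0,0,0,0,0.035]]]'
python3 -c "
from h import *
go(520,-272,155,-7.9)"
```

```text
clock: 13.35
tcp_pos: [584.9, 49.3, 156.6]
tool_rot: [0.754, 0.657, -0.001, -0.002]
contact_force: [-0.7, -0.5, -2.5]
gripper_width: 45.1
t 13.35 tcp [584.9  49.3 156.6] ydir -7.9 tilt [-0.004  0.001 -1.   ] w 45.1 F [-0.7 -0.5 -2.5] j6 0.10
 shift tool mm [-327.2  -20.3    1.4] rows@48 6.82 tilt fix deg [-0.21 -0.05  0.  ]
 turn z deg 0.03130761645951452
```

```bash
python3 -m creep '[[[0,0,0,-0.02,-0.001,0,0.035],[0,0,0,-0.035,-0.002,0,0.035],[0,0,0,-0.04,-0.003,0,0.035],[0,0,0,-0.04,-0.003,0,0.035],[0,0,0,-0.04,-0.003,0,0.035],[0,0,0,-0.04,-0.002,0,0.035],[0,0,0,-0.035,-0.002,0,0.035],[0,0,0,-0.02,-0.001,0,0.035]]]'
python3 -c "
from h import *
go(520,-272,155,-7.9)"
```

```text
clock: 14.15
tcp_pos: [526.8, -220.3, 147.0]
tool_rot: [0.751, 0.66, -0.003, -0.007]
contact_force: [0.3, 0.3, -2.4]
gripper_width: 45.1
t 14.15 tcp [ 526.8 -220.3  147. ] ydir -7.4 tilt [-0.013  0.007 -1.   ] w 45.1 F [ 0.3  0.3 -2.4] j6 -0.39
 shift tool mm [-52.1  -0.2  -8.3] rows@48 1.08 tilt fix deg [-0.8  -0.28  0.  ]
 turn z deg 0.4578916921827556
```

```bash
python3 -m creep '[[[-0.4,0,0.4,-0.02,0,0,0.035],[-0.4,-0.3,0,-0.018,0,0,0.035],[0,0,0,-0.008,0,0,0.035],[0,0,0,0,0,0,0.035],[0,0,0,0,0,0,0.035]]]'
python3 -c "
from h import *
go(520,-272,105,-7.9)"
```

```text
clock: 14.65
tcp_pos: [517.6, -269.5, 142.1]
tool_rot: [0.755, 0.655, -0.001, -0.003]
contact_force: [0.7, 0.0, -2.3]
gripper_width: 45.1
t 14.65 tcp [ 517.6 -269.5  142.1] ydir -8.1 tilt [-0.006  0.004 -1.   ] w 45.1 F [ 0.7  0.  -2.3] j6 -0.46
 shift tool mm [-2.3  3.  37.1] rows@48 0.77 tilt fix deg [-0.34 -0.16  0.  ]
 turn z deg -0.21466559938573937
```

```bash
python3 -m creep '[[[-0.3,0,0,-0.002,0.003,0.012,0.035],[0,0,0,0,0,0.015,0.035],[0,0,0,0,0,0.01,0.035],[0,0,0,0,0,0.003,0.035],[0,0,0,0,0,0.0,0.035],[0,0,0,0,0,0,0.035]]]'
python3 -c "
from h import *
go(520,-272,90.4,-7.9)"
```

```text
clock: 15.25
tcp_pos: [522.2, -266.6, 101.7]
tool_rot: [0.753, 0.657, 0.002, -0.001]
contact_force: [0.3, -0.1, -1.3]
gripper_width: 45.1
t 15.25 tcp [ 522.2 -266.6  101.7] ydir -7.8 tilt [ 0.001  0.005 -1.   ] w 45.1 F [ 0.3 -0.1 -1.3] j6 -0.46
 shift tool mm [-5.7 -1.5 11.3] rows@48 0.23 tilt fix deg [ 0.05 -0.27  0.  ]
 turn z deg 0.11140929672305333
```

```bash
python3 -m creep '[[[0,-0.2,0,-0.003,0,0.004,0.035],[0,0,0,0,0,0.003,0.035],[0,0,0,0,0,0.003,0.035],[0,0,0,0,0,0.002,0.035],[0,0,0,0,0,0.0,0.035],[0,0,0,0,0,0,0.035]]]'
python3 -c "
from h import *
go(520,-272,90.4,-7.9)"
```

```text
clock: 15.85
tcp_pos: [522.8, -270.6, 90.4]
tool_rot: [0.754, 0.657, 0.001, 0.002]
contact_force: [0.1, 0.8, -1.5]
gripper_width: 44.8
t 15.85 tcp [ 522.8 -270.6   90.4] ydir -7.8 tilt [ 0.004 -0.001 -1.   ] w 44.8 F [ 0.1  0.8 -1.5] j6 -0.46
 shift tool mm [-1.8 -2.6  0. ] rows@48 0.05 tilt fix deg [ 0.23  0.04 -0.  ]
 turn z deg 0.10772953425703236
```

Height matches the expected value; one small nudge, then release.

```bash
python3 -m creep '[[[0.2,0,0,0,0,0.0015,0.035],[0,0,0,0,0,0,0.05],[0,0,0,0,0,0,0.06],[0,0,0,0,0,0,0.075],[0,0,0,0,0,0,0.075],[0,0,0,0,0,0,0.075]]]'
python3 -c "
from h import *
go(520,-272,90.4,-7.9)"
python3 -m creep '[[[0,0,0,0,0,-0.02,0.075],[0,0,0,0,0,-0.03,0.075],[0,0,0,0,0,-0.04,0.075],[0,0,0,0,0,-0.02,0.075],[0,0,0,0,0,0,0.075]]]'
python3 -c "
from h import *
go(632.7,9.5,190,-7.9)"
```

```text
clock: 16.45
tcp_pos: [524.1, -271.6, 91.6]
tool_rot: [0.754, 0.657, 0.0, 0.003]
contact_force: [-0.2, -0.1, 0.3]
gripper_width: 75.0
t 16.45 tcp [ 524.1 -271.6   91.6] ydir -7.8 tilt [ 0.004 -0.003 -1.   ] w 75.0 F [-0.2 -0.1  0.3] j6 -0.46
 shift tool mm [-0.9 -4.   1.2] rows@48 0.08 tilt fix deg [ 0.24  0.16 -0.  ]
 turn z deg 0.10324221426137115
clock: 16.95
tcp_pos: [522.7, -270.6, 203.1]
tool_rot: [0.754, 0.657, -0.0, -0.0]
contact_force: [-0.1, 0.1, 0.1]
gripper_width: 74.9
t 16.95 tcp [ 522.7 -270.6  203.1] ydir -7.8 tilt [-0.001 -0.    -1.   ] w 74.9 F [-0.1  0.1  0.1] j6 -0.46
 shift tool mm [292.4  71.   12.9] rows@48 6.09 tilt fix deg [-0.04  0.03  0.  ]
 turn z deg 0.10076027954283973
```

Run:
```python
from h import *
o=[]
for n,(x,y) in {"scene":(120,150),"top":(300,140)}.items():
    p,d=env.camera(n); np.savez(n+"1.npz",p=p,d=d); c=p[y:y+180,x:x+200,::-1]; o.append(cv2.resize(c,None,fx=2,fy=2,interpolation=cv2.INTER_CUBIC))
    P=cloud(n,d); q=p.astype(int)
    m=(P[...,2]>48)&(P[...,2]<72)&(q.min(-1)>110)&(abs(P[...,0]-632)<24)&(abs(P[...,1]-9)<27)
    v,u=np.nonzero(m);Q=plane(n,u,v,56+5)
    if len(u)>20: print(n,"vial",len(u),Q.mean(0).round(1),cv2.minEnclosingCircle(Q[:,:2].astype(np.float32)),np.median(P[m],0))
    m=(P[...,2]>119)&(P[...,2]<130)&(abs(P[...,0]-470)<90)&(abs(P[...,1]+270)<70)
    k,l,s,c=cv2.connectedComponentsWithStats(m.astype(np.uint8))
    for i in range(1,k):
        if s[i,4]>20: v,u=np.nonzero(l==i); print(n,"cap",s[i,4],plane(n,u,v,123).mean(0).round(1))
cv2.imwrite("pics/m3.png",np.hstack(o))
```

```text
scene vial 129 [636.   10.8  61. ] ((636.3662719726562, 9.087817192077637), 15.962054252624512) [635.27309267  10.4973352   59.45710847]
scene cap 85 [ 430.6 -272.   123. ]
scene cap 244 [ 525.1 -268.3  123. ]
top vial 90 [632.7   9.5  61. ] ((632.8252563476562, 9.900590896606445), 14.034363746643066) [632.44954678  10.11110865  62.53988751]
top cap 34 [ 531.9 -256.7  123. ]
```

View pics/m3.png

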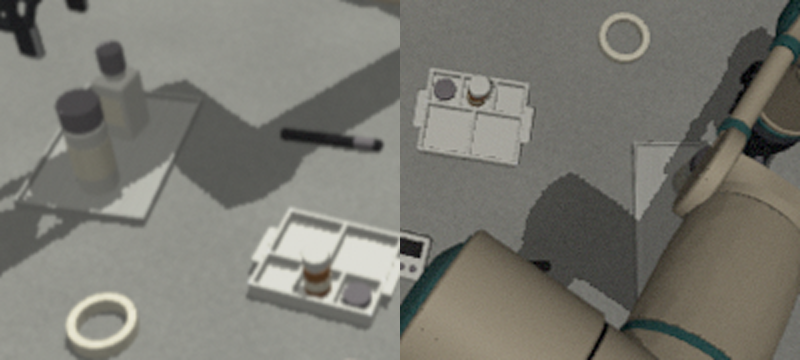

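Both containers stand on the tray, jar at (525,-269) and bottle at (430,-272). The vial is at about (634,10) at its cap height.

```bash
python3 -m creep '[[[0,0,0,0.035,0.009,0,0.065],[0,0,0,0.042,0.01,0,0.065],[0,0,0,0.042,0.01,0,0.065],[0,0,0,0.042,0.01,0,0.065],[0,0,0,0.042,0.01,0,0.065],[0,0,0,0.042,0.01,0,0.065],[0,0,0,0.03,0.007,0,0.065],[0,0,0,0,0,0,0.065]]]'
python3 -c "
from h import *
go(634,10,110,-7.9)"
```

```text
clock: 17.85
tcp_pos: [620.0, 3.6, 180.9]
tool_rot: [0.755, 0.655, -0.009, -0.014]
contact_force: [-0.4, 0.5, -0.5]
gripper_width: 65.4
t 17.85 tcp [620.    3.6 180.9] ydir -8.1 tilt [-0.033  0.01  -0.999] w 65.4 F [-0.4  0.5 -0.5] j6 0.03
 shift tool mm [ 8.  15.3 70.5] rows@48 1.47 tilt fix deg [-1.94 -0.29  0.  ]
 turn z deg -0.22990888449996305
```

```bash
python3 -m creep '[[[-1.9,-0.3,0,0.006,0.012,0,0.065],[0,0,0,0,0,0.02,0.065],[0,0,0,0,0,0.025,0.065],[0,0,0,0,0,0.01,0.065],[0,0,0,0,0,0,0.065]]]'
python3 -c "
from h import *
go(634,10,80,-7.9)"
```

```text
clock: 18.35
tcp_pos: [627.4, 6.7, 115.1]
tool_rot: [0.755, 0.656, -0.006, -0.004]
contact_force: [-0.3, -0.4, -0.3]
gripper_width: 65.0
t 18.35 tcp [627.4   6.7 115.1] ydir -8.0 tilt [-0.015 -0.002 -1.   ] w 65.0 F [-0.3 -0.4 -0.3] j6 0.04
 shift tool mm [ 4.3  6.6 35. ] rows@48 0.73 tilt fix deg [-0.83  0.23  0.  ]
 turn z deg -0.11151222575782072
```

```bash
python3 -m creep '[[[-0.8,0.2,0,0.004,0.006,0.01,0.065],[0,0,0,0,0,0.015,0.065],[0,0,0,0,0,0.01,0.065],[0,0,0,0,0,0,0.065],[0,0,0,0,0,0,0.065]]]'
python3 -c "
from h import *
go(634,10,28,-7.9)"
```

```text
clock: 18.85
tcp_pos: [634.1, 7.0, 80.0]
tool_rot: [0.756, 0.655, -0.0, 0.001]
contact_force: [0.0, 0.2, 0.3]
gripper_width: 65.2
t 18.85 tcp [634.1   7.   80. ] ydir -8.2 tilt [ 0.    -0.001 -1.   ] w 65.2 F [0.  0.2 0.3] j6 0.05
 shift tool mm [ 3.  -0.6 52. ] rows@48 1.08 tilt fix deg [ 0.02  0.08 -0.  ]
 turn z deg -0.2612330152576021
```

```bash
python3 -m creep '[[[0,0,0,0.003,-0.001,0.01,0.065],[0,0,0,0,0,0.015,0.065],[0,0,0,0,0,0.012,0.065],[0,0,0,0,0,0.004,0.065],[0,0,0,0,0,0,0.065],[0,0,0,0,0,0,0.065]]]'
python3 -c "
from h import *
go(634,10,28,-7.9)"
```

```text
clock: 19.45
tcp_pos: [635.4, 10.5, 39.2]
tool_rot: [0.756, 0.655, 0.001, 0.002]
contact_force: [0.7, 0.2, -0.4]
gripper_width: 65.1
t 19.45 tcp [635.4  10.5  39.2] ydir -8.2 tilt [ 0.005 -0.002 -1.   ] w 65.1 F [ 0.7  0.2 -0.4] j6 0.05
 shift tool mm [-0.6 -1.4 11.2] rows@48 0.23 tilt fix deg [ 0.31  0.05 -0.  ]
 turn z deg -0.2689678037888825
```

```bash
python3 -m creep '[[[0.3,0,0,0,-0.001,0.005,0.055],[0,0,0,0,0,0.005,0.05],[0,0,0,0,0,0.001,0.05],[0,0,0,0,0,0,0.05]]]'
python3 - <<'E'
from h import *
go(634,10,28,-7.9)
p,d=env.camera("scene"); c=p[220:330,220:350,::-1]; cv2.imwrite("pics/v1.png",cv2.resize(c,None,fx=5,fy=5,interpolation=cv2.INTER_CUBIC))
E
```

```text
clock: 19.85
tcp_pos: [635.3, 10.5, 28.5]
tool_rot: [0.756, 0.655, 0.0, 0.001]
contact_force: [0.7, 0.8, -0.7]
gripper_width: 50.0
t 19.85 tcp [635.3  10.5  28.5] ydir -8.2 tilt [ 0.002 -0.001 -1.   ] w 50.0 F [ 0.7  0.8 -0.7] j6 0.05
 shift tool mm [-0.7 -1.2  0.5] rows@48 0.03 tilt fix deg [ 0.12  0.04 -0.  ]
 turn z deg -0.2730005233532893
```

View pics/v1.png

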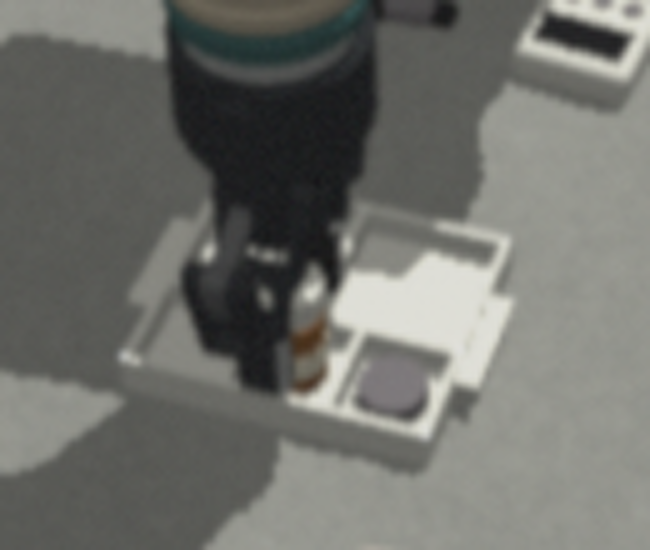

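```bash
python3 -c "
from h import *
q=lambda P:((proj('scene',P)-[220,220])*5).round(0)
a=np.radians(-8.2);y=np.array([np.cos(a),np.sin(a),0]);x=np.array([-np.sin(a),np.cos(a),0]);t=np.array([635.3,10.5,32])
print('finger tip inner/outer',q(t+25*y),q(t+39*y),'pad edges outer',q(t+32*y+11*x),q(t+32*y-11*x))
print('vial axis at tcp, bottom/top',q([635.3,10.5,5]),q([635.3,10.5,61]))
for v in(277,): print(plane('scene',282.4,277,61))
print(plane('scene',281.6,299,5))
"
```

```text
finger tip inner/outer [267. 378.] [254. 405.] pad edges outer [286. 398.] [234. 384.]
vial axis at tcp, bottom/top [293. 375.] [286. 284.]
[633.97303373  20.67038521  61.        ]
[644.57262014  18.90986451   5.        ]
```

The finger is where projected, and the vial's right edge at 328 fits its axis being on the TCP (293 + 34 px). Closing.

```bash
python3 -m creep '[[[0,0,0,0,-0.001,0,0.04],[0,0,0,0,0,0,0.03],[0,0,0,0,0,0,0.018],[0,0,0,0,0,0,0.018],[0,0,0,0,0,0,0.018],[0,0,0,0,0,0,0.018]]]' 30
python3 -c "
from h import *
go(634,10,28,-7.9)"
python3 -m creep '[[[0,0,0,0,0,-0.015,0.018],[0,0,0,0,0,-0.02,0.018],[0,0,0,0,0,-0.025,0.018],[0,0,0,0,0,-0.025,0.018],[0,0,0,0,0,-0.025,0.018],[0,0,0,0,0,-0.015,0.018],[0,0,0,0,0,0,0.018]]]'
python3 -c "
from h import *
go(485.5,304,150,-7.9)"
```

```text
clock: 20.5
tcp_pos: [634.5, 10.7, 29.0]
tool_rot: [0.756, 0.655, 0.001, 0.001]
contact_force: [0.3, -0.0, -0.1]
gripper_width: 27.3
t 20.50 tcp [634.5  10.7  29. ] ydir -8.2 tilt [ 0.003 -0.001 -1.   ] w 27.3 F [ 0.3 -0.  -0.1] j6 0.05
 shift tool mm [-0.7 -0.4  1. ] rows@48 0.02 tilt fix deg [ 0.17  0.04 -0.  ]
 turn z deg -0.27377870452494335
clock: 21.2
tcp_pos: [632.9, 10.9, 156.7]
tool_rot: [0.756, 0.655, -0.001, -0.0]
contact_force: [-0.3, 0.3, -0.8]
gripper_width: 27.4
t 21.20 tcp [632.9  10.9 156.7] ydir -8.2 tilt [-0.002 -0.001 -1.   ] w 27.4 F [-0.3  0.3 -0.8] j6 0.05
 shift tool mm [ 269.2 -187.6    6.7] rows@48 5.61 tilt fix deg [-0.1   0.06  0.  ]
 turn z deg -0.2751917697211468
```

```bash
python3 -m creep '[[[0,0,0,0.02,-0.014,0,0.018],[0,0,0,0.033,-0.023,0,0.018],[0,0,0,0.036,-0.025,0,0.018],[0,0,0,0.036,-0.025,0,0.018],[0,0,0,0.036,-0.025,0,0.018],[0,0,0,0.033,-0.023,0,0.018],[0,0,0,0.025,-0.017,0,0.018],[0,0,0,0.01,-0.007,0,0.018]]]'
python3 -c "
from h import *
go(485.5,304,150,-7.9)"
```

```text
clock: 22.0
tcp_pos: [502.5, 265.0, 147.9]
tool_rot: [0.758, 0.652, -0.005, -0.002]
contact_force: [0.6, -0.8, -0.9]
gripper_width: 27.1
t 22.00 tcp [502.5 265.  147.9] ydir -8.6 tilt [-0.01  -0.004 -1.   ] w 27.1 F [ 0.6 -0.8 -0.9] j6 0.51
 shift tool mm [ 36.  -22.6  -2.1] rows@48 0.75 tilt fix deg [-0.52  0.3   0.  ]
 turn z deg -0.6735933246821162
```

```bash
python3 -m creep '[[[-0.5,0.3,0,0.018,-0.012,0,0.018],[0,0,0,0.01,-0.007,0,0.018],[0,0,0,0.004,-0.002,0,0.018],[0,0,0,0,0,0,0.018],[0,0,0,0,0,0,0.018]]]'
python3 - <<'E'
from h import *
go(485.5,304,110,-7.9)
for n,(x,y) in {"scene":(370,150),"top":(170,180)}.items():
    p,d=env.camera(n); c=p[y:y+130,x:x+130,::-1]; cv2.imwrite(f"pics/c_{n}.png",cv2.resize(c,None,fx=4,fy=4,interpolation=cv2.INTER_CUBIC))
E
```

```text
clock: 22.5
tcp_pos: [485.4, 299.6, 144.8]
tool_rot: [0.757, 0.653, -0.003, 0.001]
contact_force: [-0.9, 0.3, -1.0]
gripper_width: 27.2
t 22.50 tcp [485.4 299.6 144.8] ydir -8.4 tilt [-0.003 -0.005 -1.   ] w 27.2 F [-0.9  0.3 -1. ] j6 0.58
 shift tool mm [ 4.6 -0.5 34.7] rows@48 0.72 tilt fix deg [-0.13  0.29  0.  ]
 turn z deg -0.5442116692667014
```

View pics/c_scene.png

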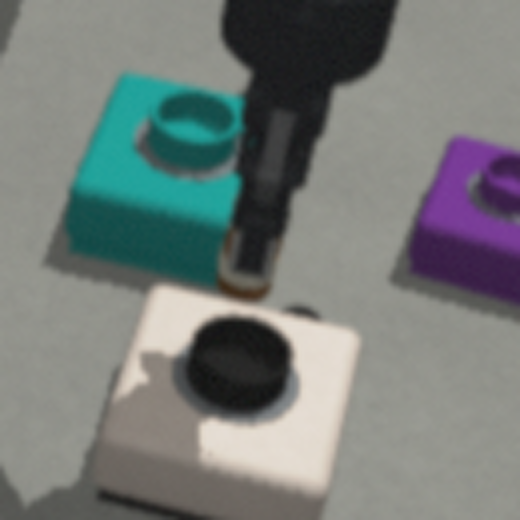

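The scene view shows the vial held right above the black cup, rim centre near (430,238).

```bash
python3 -c "
from h import *
print(plane('scene',430.2,237.8,78),((proj('scene',[485.4,299.6,121])-[370,150])*4).round())"
python3 -m creep '[[[0,0.3,0,0.0045,0,0.005,0.018],[0,0,0,0,0,0.01,0.018],[0,0,0,0,0,0.01,0.018],[0,0,0,0,0,0.003,0.018],[0,0,0,0,0,0,0.018],[0,0,0,0,0,0,0.018]]]'
python3 -c "
from h import *
go(485.5,304,82,-7.9)"
```

```text
[488.66894051 305.2111324   78.        ] [243. 285.]
clock: 23.2
tcp_pos: [486.8, 302.2, 113.3]
tool_rot: [0.758, 0.652, -0.001, -0.001]
contact_force: [0.2, 0.5, -0.4]
gripper_width: 27.1
t 23.20 tcp [486.8 302.2 113.3] ydir -8.6 tilt [-0.004 -0.    -1.   ] w 27.1 F [ 0.2  0.5 -0.4] j6 0.58
 shift tool mm [ 1.6 -1.5 31.4] rows@48 0.65 tilt fix deg [-0.2   0.04  0.  ]
 turn z deg -0.7414825962771374
```

```bash
python3 -m creep '[[[0,0,0,0.002,0,0.007,0.018],[0,0,0,0,0,0.007,0.018],[0,0,0,0,0,0.007,0.018],[0,0,0,0,0,0.002,0.018],[0,0,0,0,0,0,0.018],[0,0,0,0,0,0,0.018]]]'
python3 -c "
from h import *
go(487,304,82,-7.9)"
```

```text
clock: 23.8
tcp_pos: [487.2, 304.6, 88.5]
tool_rot: [0.758, 0.652, -0.001, -0.001]
contact_force: [0.2, 1.3, -0.4]
gripper_width: 27.6
t 23.80 tcp [487.2 304.6  88.5] ydir -8.6 tilt [-0.003  0.    -1.   ] w 27.6 F [ 0.2  1.3 -0.4] j6 0.59
 shift tool mm [-0.7 -0.1  6.5] rows@48 0.14 tilt fix deg [-0.17  0.02  0.  ]
 turn z deg -0.7214993993143537
```

```bash
python3 -m creep '[[[0,0,0,0,0,0.003,0.018],[0,0,0,0,0,0.002,0.018],[0,0,0,0,0,0.0015,0.018],[0,0,0,0,0,0,0.018],[0,0,0,0,0,0,0.018]]]'
python3 - <<'E'
from h import *
go(487,304,82,-7.9)
p,d=env.camera("scene"); c=p[180:290,370:500,::-1]; cv2.imwrite("pics/c2.png",cv2.resize(c,None,fx=5,fy=5,interpolation=cv2.INTER_CUBIC))
E
```

```text
clock: 24.3
tcp_pos: [487.6, 304.8, 82.1]
tool_rot: [0.758, 0.652, -0.0, -0.001]
contact_force: [0.2, -0.6, -0.7]
gripper_width: 27.2
t 24.30 tcp [487.6 304.8  82.1] ydir -8.6 tilt [-0.002  0.001 -1.   ] w 27.2 F [ 0.2 -0.6 -0.7] j6 0.59
 shift tool mm [-0.9 -0.5  0.1] rows@48 0.02 tilt fix deg [-0.1  -0.03  0.  ]
 turn z deg -0.7187336863447626
```

View pics/c2.png

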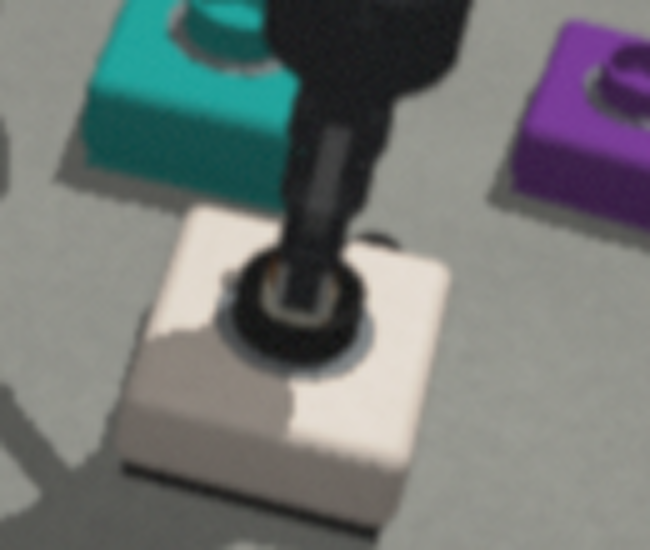

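The vial sits inside the cup at about (430,239). I'll nudge it and release.

```bash
python3 -m creep '[[[0,0,0,0,0,0.0015,0.018],[0,0,0,0,0,0,0.035],[0,0,0,0,0,0,0.045],[0,0,0,0,0,0,0.06],[0,0,0,0,0,0,0.06]]]'
python3 -m creep '[[[0,0,0,0,0,-0.01,0.06],[0,0,0,0,0,-0.02,0.06],[0,0,0,0,0,-0.03,0.06],[0,0,0,0,0,-0.03,0.06],[0,0,0,0,0,-0.03,0.06],[0,0,0,0,0,0,0.06]]]'
python3 - <<'E'
from h import *
go(525,-269,200,-7.9)
o=[]
for n,(x,y) in {"scene":(380,190),"top":(170,180)}.items():
    p,d=env.camera(n); c=p[y:y+100,x:x+100,::-1]; o.append(cv2.resize(c,None,fx=4,fy=4,interpolation=cv2.INTER_CUBIC))
cv2.imwrite("pics/c3.png",np.hstack(o))
E
```

```text
clock: 24.85
tcp_pos: [488.2, 305.2, 82.4]
tool_rot: [0.758, 0.652, 0.001, -0.001]
contact_force: [-0.7, 0.0, 0.1]
gripper_width: 59.5
clock: 25.45
tcp_pos: [487.9, 304.8, 208.5]
tool_rot: [0.758, 0.652, -0.0, -0.001]
contact_force: [0.9, -0.0, -0.1]
gripper_width: 60.2
t 25.45 tcp [487.9 304.8 208.5] ydir -8.6 tilt [-0.001  0.001 -1.   ] w 60.2 F [ 0.9 -0.  -0.1] j6 0.59
 shift tool mm [-561.7  122.7    7.9] rows@48 11.7 tilt fix deg [-0.09 -0.04  0.  ]
 turn z deg -0.7256074762674984
```

View pics/c3.png

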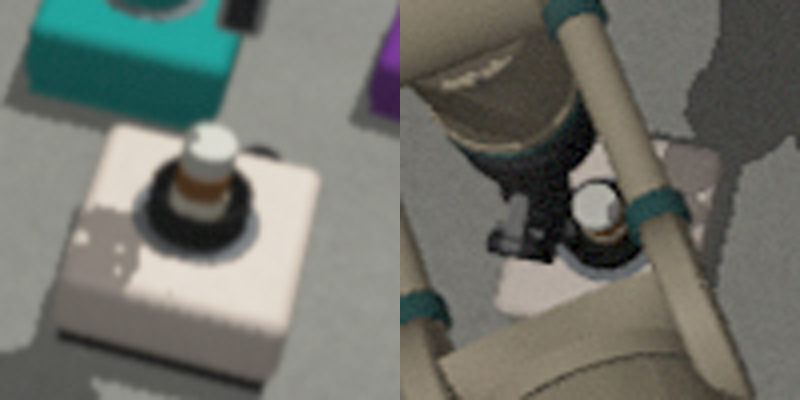

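The vial stands upright in the cup, both views agreeing. Now back for the jar.

```bash
python3 -m creep '[[[0,0,-0.7,-0.04,0.009,0,0.075],[0,0,0,-0.046,0.01,0,0.075],[0,0,0,-0.046,0.01,0,0.075],[0,0,0,-0.046,0.01,0,0.075],[0,0,0,-0.046,0.01,0,0.075],[0,0,0,-0.046,0.01,0,0.075],[0,0,0,-0.046,0.01,0,0.075],[0,0,0,-0.04,0.01,-0.005,0.075]]]'
python3 -c "
from h import *
go(525,-269,200,-7.9)"
```

```text
clock: 26.35
tcp_pos: [508.8, -66.4, 198.4]
tool_rot: [0.75, 0.661, -0.011, -0.01]
contact_force: [0.5, -0.2, -0.2]
gripper_width: 74.7
t 26.35 tcp [508.8 -66.4 198.4] ydir -7.2 tilt [-0.028  0.001 -1.   ] w 74.7 F [ 0.5 -0.2 -0.2] j6 -0.13
 shift tool mm [-199.    41.5   -2.2] rows@48 4.15 tilt fix deg [-1.62  0.17  0.  ]
 turn z deg 0.6664964908554225
```

```bash
python3 -m creep '[[[-0.8,0,0.6,-0.038,0.007,-0.003,0.075],[-0.8,0,0,-0.04,0.007,-0.002,0.075],[0,0,0,-0.04,0.007,-0.002,0.075],[0,0,0,-0.035,0.006,0,0.075],[0,0,0,-0.018,0.003,0,0.075],[0,0,0,0,0,0,0.075],[0,0,0,0,0,0,0.075]]]'
python3 - <<'E'
from h import *
go(524,-271,140,-7.9)
n="scene";p,d=env.camera(n);P=cloud(n,d)
m=(P[...,2]>117)&(P[...,2]<130)&(abs(P[...,0]-470)<90)&(abs(P[...,1]+270)<70)
k,l,s,c=cv2.connectedComponentsWithStats(m.astype(np.uint8))
for i in range(1,k):
    if s[i,4]>20: v,u=np.nonzero(l==i); print(n,"cap",s[i,4],plane(n,u,v,123).mean(0).round(1))
cv2.imwrite("pics/j1.png",cv2.resize(p[140:280,100:300,::-1],None,fx=3,fy=3))
E
```

```text
clock: 27.05
tcp_pos: [509.2, -250.5, 195.2]
tool_rot: [0.757, 0.654, -0.005, -0.007]
contact_force: [0.2, -0.9, 0.6]
gripper_width: 75.0
t 27.05 tcp [ 509.2 -250.5  195.2] ydir -8.4 tilt [-0.017  0.005 -1.   ] w 75.0 F [ 0.2 -0.9  0.6] j6 -0.43
 shift tool mm [-18.2  18.6  54.8] rows@48 1.14 tilt fix deg [-0.99 -0.14  0.  ]
 turn z deg -0.4682399182169945
scene cap 92 [ 431.2 -271.4  123. ]
scene cap 261 [ 526.4 -268.   123. ]
```

View pics/j1.png

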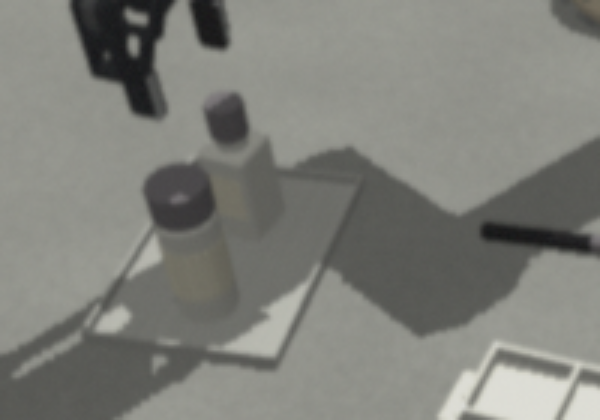

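Both stand as left, with the jaws above and behind them. Moving onto the jar.

```bash
python3 -m creep '[[[-1,0,-0.4,-0.018,0.017,0.0,0.075],[0,0,0,0,0,0.01,0.075],[0,0,0,0,0,0.015,0.075],[0,0,0,0,0,0.01,0.075],[0,0,0,0,0,0,0.075],[0,0,0,0,0,0,0.075]]]'
python3 -c "
from h import *
go(524,-271,125,-7.9)"
```

```text
clock: 27.7
tcp_pos: [522.2, -261.0, 156.8]
tool_rot: [0.752, 0.66, 0.001, -0.005]
contact_force: [0.3, -0.4, 0.4]
gripper_width: 75.0
t 27.70 tcp [ 522.2 -261.   156.8] ydir -7.5 tilt [-0.004  0.009 -1.   ] w 75.0 F [ 0.3 -0.4  0.4] j6 -0.46
 shift tool mm [-9.9  3.2 31.7] rows@48 0.66 tilt fix deg [-0.28 -0.46  0.  ]
 turn z deg 0.4363350920391724
```

```bash
python3 -m creep '[[[0,-0.4,0.4,-0.01,0.002,0.0,0.075],[0,0,0,0,0,0.01,0.075],[0,0,0,0,0,0.015,0.075],[0,0,0,0,0,0.006,0.075],[0,0,0,0,0,0,0.075],[0,0,0,0,0,0,0.075]]]'
python3 -c "
from h import *
go(524,-271,91,-7.9)"
```

```text
clock: 28.3
tcp_pos: [523.9, -272.5, 125.9]
tool_rot: [0.754, 0.657, -0.001, -0.0]
contact_force: [0.2, 0.0, 0.1]
gripper_width: 75.1
t 28.30 tcp [ 523.9 -272.5  125.9] ydir -7.9 tilt [-0.002 -0.001 -1.   ] w 75.1 F [0.2 0.  0.1] j6 -0.46
 shift tool mm [ 1.5 -0.1 34.9] rows@48 0.73 tilt fix deg [-0.08  0.08  0.  ]
 turn z deg 0.010468587170578303
```

```bash
python3 -m creep '[[[0,0,0,0.001,0,0.012,0.075],[0,0,0,0,0,0.015,0.075],[0,0,0,0,0,0.007,0.075],[0,0,0,0,0,0,0.075],[0,0,0,0,0,0,0.075]]]'
python3 -c "
from h import *
go(524,-271,91,-7.9)"
```

```text
clock: 28.8
tcp_pos: [524.9, -272.0, 90.9]
tool_rot: [0.754, 0.657, -0.001, 0.001]
contact_force: [1.1, 0.3, -0.1]
gripper_width: 75.0
t 28.80 tcp [ 524.9 -272.    90.9] ydir -7.9 tilt [ 0.001 -0.003 -1.   ] w 75.0 F [ 1.1  0.3 -0.1] j6 -0.46
 shift tool mm [ 0.8 -1.  -0.1] rows@48 0.02 tilt fix deg [ 0.06  0.14 -0.  ]
 turn z deg -0.001206957765845118
```

```bash
python3 -m creep '[[[0,0,0,0,-0.001,0,0.06],[0,0,0,0,0,0,0.05],[0,0,0,0,0,0,0.035],[0,0,0,0,0,0,0.035],[0,0,0,0,0,0,0.035],[0,0,0,0,0,0,0.035]]]' 40
python3 -c "
from h import *
go(524,-271,91,-7.9)"
python3 -m creep '[[[0,0,0,0,0,-0.015,0.035],[0,0,0,0,0,-0.02,0.035],[0,0,0,0,0,-0.02,0.035],[0,0,0,0,0,-0.01,0.035],[0,0,0,0,0,0,0.035]]]'
python3 -c "
from h import *
go(586.8,49.5,155,-7.9)"
```

```text
clock: 29.4
tcp_pos: [524.1, -272.0, 92.0]
tool_rot: [0.754, 0.657, -0.0, 0.002]
contact_force: [-0.0, -0.6, -1.5]
gripper_width: 44.9
t 29.40 tcp [ 524.1 -272.    92. ] ydir -7.9 tilt [ 0.002 -0.003 -1.   ] w 44.9 F [-0.  -0.6 -1.5] j6 -0.46
 shift tool mm [ 1.  -0.3  1. ] rows@48 0.02 tilt fix deg [ 0.14  0.18 -0.  ]
 turn z deg 0.0001278900875263389
clock: 29.9
tcp_pos: [523.1, -271.0, 157.0]
tool_rot: [0.754, 0.657, -0.001, -0.0]
contact_force: [0.7, 0.2, -1.8]
gripper_width: 45.0
t 29.90 tcp [ 523.1 -271.   157. ] ydir -7.9 tilt [-0.002 -0.001 -1.   ] w 45.0 F [ 0.7  0.2 -1.8] j6 -0.46
 shift tool mm [326.2  19.1   1.7] rows@48 6.8 tilt fix deg [-0.08  0.06  0.  ]
 turn z deg -0.0023012765425960424
```

```bash
python3 -m creep '[[[0,0,0,0.02,0.001,0,0.035],[0,0,0,0.035,0.002,0,0.035],[0,0,0,0.04,0.002,0,0.035],[0,0,0,0.04,0.002,0,0.035],[0,0,0,0.04,0.002,0,0.035],[0,0,0,0.04,0.002,0,0.035],[0,0,0,0.035,0.002,0,0.035],[0,0,0,0.02,0.001,0,0.035]]]'
python3 -c "
from h import *
go(586.8,49.5,155,-7.9)"
```

```text
clock: 30.7
tcp_pos: [572.9, 0.4, 148.0]
tool_rot: [0.757, 0.654, -0.004, -0.004]
contact_force: [0.1, -1.5, -1.6]
gripper_width: 45.3
t 30.70 tcp [5.729e+02 4.000e-01 1.480e+02] ydir -8.4 tilt [-0.011  0.    -1.   ] w 45.3 F [ 0.1 -1.5 -1.6] j6 0.03
 shift tool mm [50.5  6.5 -7.1] rows@48 1.05 tilt fix deg [-0.61  0.07  0.  ]
 turn z deg -0.4687767313050415
```

```bash
python3 -m creep '[[[-0.6,0,-0.4,0.02,0.003,0,0.035],[0,0,0,0.015,0.003,0,0.035],[0,0,0,0.008,0,0,0.035],[0,0,0,0,0,0,0.035],[0,0,0,0,0,0,0.035]]]'
python3 -c "
from h import *
go(586.8,49.5,125,-7.9)"
```

```text
clock: 31.2
tcp_pos: [583.4, 46.7, 143.6]
tool_rot: [0.753, 0.658, -0.003, -0.002]
contact_force: [-0.4, -0.3, -2.0]
gripper_width: 45.1
t 31.20 tcp [583.4  46.7 143.6] ydir -7.7 tilt [-0.007 -0.001 -1.   ] w 45.1 F [-0.4 -0.3 -2. ] j6 0.10
 shift tool mm [ 3.3  3.2 18.6] rows@48 0.39 tilt fix deg [-0.41  0.13  0.  ]
 turn z deg 0.19453485356527267
```

```bash
python3 -m creep '[[[-0.4,0,0,0.003,0.002,0,0.035],[0,0,0,0,0,0.01,0.035],[0,0,0,0,0,0.01,0.035],[0,0,0,0,0,0.0,0.035],[0,0,0,0,0,0,0.035]]]'
python3 -c "
from h import *
go(586.8,49.5,94,-7.9)"
```

```text
clock: 31.7
tcp_pos: [585.3, 46.2, 121.3]
tool_rot: [0.754, 0.657, -0.002, 0.001]
contact_force: [-0.3, -0.8, -1.2]
gripper_width: 45.1
t 31.70 tcp [585.3  46.2 121.3] ydir -7.9 tilt [-0.001 -0.004 -1.   ] w 45.1 F [-0.3 -0.8 -1.2] j6 0.10
 shift tool mm [ 3.6  1.1 27.2] rows@48 0.57 tilt fix deg [-0.04  0.22  0.  ]
 turn z deg -0.03201222711004448
```

```bash
python3 -m creep '[[[0,0,0,0.004,0.0,0.005,0.035],[0,0,0,0,0,0.008,0.035],[0,0,0,0,0,0.006,0.035],[0,0,0,0,0,0.0,0.035],[0,0,0,0,0,0,0.035]]]'
python3 -c "
from h import *
go(586.8,49.5,94,-7.9)"
```

```text
clock: 32.2
tcp_pos: [585.8, 50.3, 100.4]
tool_rot: [0.754, 0.656, -0.002, 0.001]
contact_force: [-0.5, 0.0, -2.8]
gripper_width: 44.7
t 32.20 tcp [585.8  50.3 100.4] ydir -7.9 tilt [-0.002 -0.004 -1.   ] w 44.7 F [-0.5  0.  -2.8] j6 0.11
 shift tool mm [-0.7  1.1  6.4] rows@48 0.13 tilt fix deg [-0.06  0.22  0.  ]
 turn z deg -0.044602214215245795
```

```bash
python3 -m creep '[[[0,0.2,0,0,0.001,0.003,0.035],[0,0,0,0,0,0.002,0.035],[0,0,0,0,0,0.001,0.035],[0,0,0,0,0,0.0,0.035],[0,0,0,0,0,0,0.035]]]'
python3 -c "
from h import *
go(586.8,49.5,94,-7.9)"
```

```text
clock: 32.7
tcp_pos: [587.4, 50.1, 94.4]
tool_rot: [0.754, 0.656, 0.0, 0.0]
contact_force: [0.0, 0.4, -2.4]
gripper_width: 44.9
t 32.70 tcp [587.4  50.1  94.4] ydir -7.9 tilt [ 0.  0. -1.] w 44.9 F [ 0.   0.4 -2.4] j6 0.11
 shift tool mm [-0.7 -0.5  0.4] rows@48 0.01 tilt fix deg [ 0.01 -0.    0.  ]
 turn z deg -0.04042881508959795
```

```bash
python3 -m creep '[[[0,0,0,0,0,0.0015,0.035],[0,0,0,0,0,0,0.05],[0,0,0,0,0,0,0.06],[0,0,0,0,0,0,0.075],[0,0,0,0,0,0,0.075]]]'
python3 -m creep '[[[0,0,0,0,0,-0.02,0.075],[0,0,0,0,0,-0.03,0.075],[0,0,0,0,0,-0.04,0.075],[0,0,0,0,0,-0.02,0.075],[0,0,0,0,0,0,0.075]]]'
python3 -c "
from h import *
go(426.5,-272.5,200,-7.9)"
```

```text
clock: 33.2
tcp_pos: [588.7, 50.2, 95.1]
tool_rot: [0.754, 0.656, 0.002, 0.001]
contact_force: [-0.4, -0.0, 0.5]
gripper_width: 75.0
clock: 33.7
tcp_pos: [587.6, 50.1, 207.2]
tool_rot: [0.754, 0.656, 0.0, 0.0]
contact_force: [0.7, 0.0, 0.7]
gripper_width: 75.0
t 33.70 tcp [587.6  50.1 207.2] ydir -7.9 tilt [ 0.  0. -1.] w 75.0 F [0.7 0.  0.7] j6 0.11
 shift tool mm [-341.8 -115.     7.1] rows@48 7.12 tilt fix deg [ 0.02 -0.01  0.  ]
 turn z deg -0.047659932187002596
```

```bash
python3 -m creep '[[[0,0,0,-0.04,-0.0135,0,0.07],[0,0,0,-0.042,-0.014,0,0.07],[0,0,0,-0.042,-0.014,0,0.07],[0,0,0,-0.042,-0.014,0,0.07],[0,0,0,-0.042,-0.014,0,0.07],[0,0,0,-0.042,-0.014,0,0.07],[0,0,0,-0.042,-0.014,0,0.07],[0,0,0,-0.03,-0.01,0,0.07]]]'
python3 -m creep '[[[0,0,0,0,0,0,0.07],[0,0,0,0,0,0,0.07]]]'
python3 - <<'E'
from h import *
go(426.5,-272.5,140,-7.9)
n="scene";p,d=env.camera(n);P=cloud(n,d)
for x,y in((470,-270),(586,20)):
  m=(P[...,2]>117)&(P[...,2]<130)&(abs(P[...,0]-x)<90)&(abs(P[...,1]-y)<70)
  k,l,s,c=cv2.connectedComponentsWithStats(m.astype(np.uint8))
  for i in range(1,k):
    if s[i,4]>20: v,u=np.nonzero(l==i); print(n,"cap",s[i,4],plane(n,u,v,125).mean(0).round(1))
cv2.imwrite("pics/b1.png",cv2.resize(p[140:320,100:360,::-1],None,fx=3,fy=3))
E
```

```text
clock: 34.5
tcp_pos: [431.5, -258.8, 196.6]
tool_rot: [0.751, 0.66, -0.0, -0.004]
contact_force: [0.7, -0.1, 1.1]
gripper_width: 69.9
clock: 34.7
tcp_pos: [428.5, -261.7, 193.9]
tool_rot: [0.753, 0.658, -0.001, -0.006]
contact_force: [0.2, 0.4, -0.6]
gripper_width: 69.8
t 34.70 tcp [ 428.5 -261.7  193.9] ydir -7.7 tilt [-0.01   0.008 -1.   ] w 69.8 F [ 0.2  0.4 -0.6] j6 -0.55
 shift tool mm [-11.3   0.   53.8] rows@48 1.12 tilt fix deg [-0.61 -0.36  0.  ]
 turn z deg 0.1530761093750641
scene cap 99 [ 434.4 -269.1  125. ]
scene cap 346 [590.6  52.6 125. ]
```

View pics/b1.png

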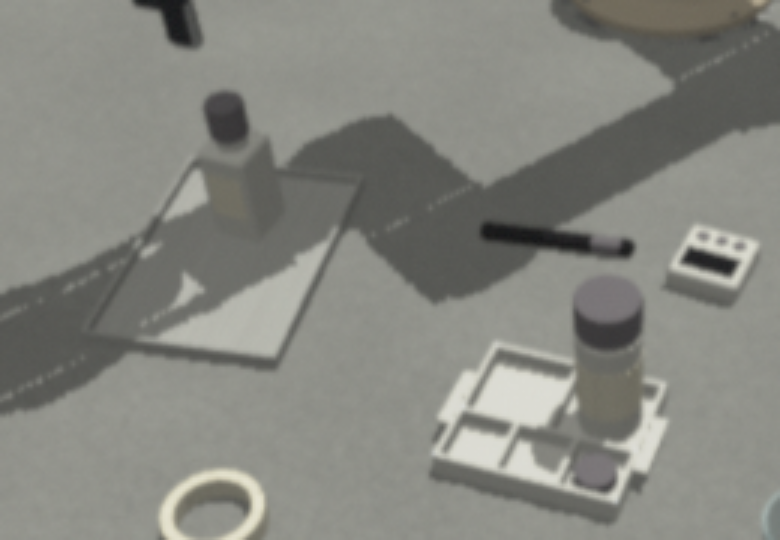

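The jar is back in its +y pocket, upright. Now the bottle.

```bash
python3 -m creep '[[[-0.6,-0.3,0,-0.011,0,0.0,0.07],[0,0,0,0,0,0.012,0.07],[0,0,0,0,0,0.02,0.07],[0,0,0,0,0,0.015,0.07],[0,0,0,0,0,0,0.07],[0,0,0,0,0,0,0.07]]]'
python3 -c "
from h import *
go(426.5,-272.5,125,-7.6)"
```

```text
clock: 35.35
tcp_pos: [429.1, -268.0, 142.3]
tool_rot: [0.75, 0.661, 0.001, -0.001]
contact_force: [-0.1, 1.0, 1.6]
gripper_width: 70.0
t 35.35 tcp [ 429.1 -268.   142.3] ydir -7.2 tilt [ 0.     0.003 -1.   ] w 70.0 F [-0.1  1.   1.6] j6 -0.57
 shift tool mm [-4.8 -2.  17.3] rows@48 0.36 tilt fix deg [-0.01 -0.15  0.  ]
 turn z deg 0.356192675218864
```

```bash
python3 -m creep '[[[0,0,0.4,-0.005,-0.002,0.0,0.07],[0,0,0,0,0,0.01,0.07],[0,0,0,0,0,0.01,0.07],[0,0,0,0,0,0,0.07],[0,0,0,0,0,0,0.07]]]'
python3 -c "
from h import *
go(426.5,-272.5,91,-7.6)"
```

```text
clock: 35.85
tcp_pos: [427.4, -273.2, 122.0]
tool_rot: [0.752, 0.659, 0.001, 0.001]
contact_force: [0.5, -0.7, 0.5]
gripper_width: 70.1
t 35.85 tcp [ 427.4 -273.2  122. ] ydir -7.6 tilt [ 0.003  0.    -1.   ] w 70.1 F [ 0.5 -0.7  0.5] j6 -0.58
 shift tool mm [ 0.6 -1.1 31. ] rows@48 0.65 tilt fix deg [ 0.15 -0.05  0.  ]
 turn z deg -0.01179128193808765
```

```bash
python3 -m creep '[[[0,0,0,0,-0.001,0.01,0.07],[0,0,0,0,0,0.012,0.07],[0,0,0,0,0,0.007,0.07],[0,0,0,0,0,0,0.07],[0,0,0,0,0,0,0.07]]]'
python3 -c "
from h import *
go(426.5,-272.5,91,-7.6)"
```

```text
clock: 36.35
tcp_pos: [426.5, -273.3, 91.2]
tool_rot: [0.753, 0.659, 0.001, 0.001]
contact_force: [0.3, -0.1, -0.5]
gripper_width: 69.9
t 36.35 tcp [ 426.5 -273.3   91.2] ydir -7.6 tilt [ 0.003  0.    -1.   ] w 69.9 F [ 0.3 -0.1 -0.5] j6 -0.58
 shift tool mm [ 0.8 -0.1  0.2] rows@48 0.02 tilt fix deg [ 0.18 -0.03  0.  ]
 turn z deg -0.021521194265034183
```

```bash
python3 -m creep '[[[0,0,0,0,0,0,0.05],[0,0,0,0,0,0,0.035],[0,0,0,0,0,0,0.02],[0,0,0,0,0,0,0.02],[0,0,0,0,0,0,0.02],[0,0,0,0,0,0,0.02]]]' 40
python3 -c "
from h import *
go(426.5,-272.5,91,-7.6)"
python3 -m creep '[[[0,0,0,0,0,-0.015,0.02],[0,0,0,0,0,-0.02,0.02],[0,0,0,0,0,-0.02,0.02],[0,0,0,0,0,-0.01,0.02],[0,0,0,0,0,0,0.02]]]'
python3 -c "
from h import *
go(577.8,-13.5,155,-7.9)"
```

```text
clock: 36.95
tcp_pos: [426.8, -273.5, 92.0]
tool_rot: [0.752, 0.659, 0.001, 0.002]
contact_force: [-0.9, -0.5, -2.0]
gripper_width: 29.1
t 36.95 tcp [ 426.8 -273.5   92. ] ydir -7.6 tilt [ 0.004 -0.001 -1.   ] w 29.1 F [-0.9 -0.5 -2. ] j6 -0.58
 shift tool mm [ 1.  -0.4  1. ] rows@48 0.02 tilt fix deg [ 0.24  0.02 -0.  ]
 turn z deg -0.014524887800291708
clock: 37.45
tcp_pos: [425.4, -272.4, 157.3]
tool_rot: [0.753, 0.659, 0.001, -0.001]
contact_force: [-0.2, -0.4, -1.6]
gripper_width: 28.7
t 37.45 tcp [ 425.4 -272.4  157.3] ydir -7.6 tilt [ 0.001  0.002 -1.   ] w 28.7 F [-0.2 -0.4 -1.6] j6 -0.58
 shift tool mm [276.8 116.8   3. ] rows@48 5.77 tilt fix deg [ 0.01 -0.14  0.  ]
 turn z deg 0.28332003552438323
```

```bash
python3 -m creep '[[[0,0,0.2,0.015,0.006,0,0.02],[0,0,0,0.03,0.0125,0,0.02],[0,0,0,0.03,0.0125,0,0.02],[0,0,0,0.03,0.0125,0,0.02],[0,0,0,0.03,0.0125,0,0.02],[0,0,0,0.03,0.0125,0,0.02],[0,0,0,0.03,0.0125,0,0.02],[0,0,0,0.02,0.009,0,0.02]]]'
python3 -c "
from h import *
go(577.8,-13.5,155,-7.9)"
```

```text
clock: 38.25
tcp_pos: [543.4, -66.3, 149.3]
tool_rot: [0.756, 0.654, -0.002, -0.005]
contact_force: [-0.5, 0.1, -1.5]
gripper_width: 28.7
t 38.25 tcp [543.4 -66.3 149.3] ydir -8.2 tilt [-0.01   0.005 -1.   ] w 28.7 F [-0.5  0.1 -1.5] j6 -0.11
 shift tool mm [57.2 26.4 -5.7] rows@48 1.19 tilt fix deg [-0.62 -0.2   0.  ]
 turn z deg -0.3393082559007041
```

```bash
python3 -m creep '[[[-0.6,-0.2,-0.3,0.02,0.01,0,0.02],[0,0,0,0.02,0.01,0,0.02],[0,0,0,0.009,0.004,0,0.02],[0,0,0,0,0,0,0.02],[0,0,0,0,0,0,0.02]]]'
python3 -c "
from h import *
go(577.8,-13.5,125,-7.9)"
```

```text
clock: 38.75
tcp_pos: [573.1, -16.4, 143.3]
tool_rot: [0.753, 0.658, -0.003, -0.004]
contact_force: [0.2, 0.3, -2.8]
gripper_width: 29.1
t 38.75 tcp [573.1 -16.4 143.3] ydir -7.6 tilt [-0.009  0.001 -1.   ] w 29.1 F [ 0.2  0.3 -2.8] j6 -0.02
 shift tool mm [ 3.5  4.5 18.2] rows@48 0.38 tilt fix deg [-0.54  0.    0.  ]
 turn z deg 0.25516272398147066
```

```bash
python3 -m creep '[[[-0.5,0,0.2,0.003,0.004,0,0.02],[0,0,0,0,0,0.01,0.02],[0,0,0,0,0,0.01,0.02],[0,0,0,0,0,0,0.02],[0,0,0,0,0,0,0.02]]]'
python3 -c "
from h import *
go(577.8,-13.5,94,-7.9)"
```

```text
clock: 39.25
tcp_pos: [575.4, -17.0, 120.7]
tool_rot: [0.755, 0.656, -0.001, -0.0]
contact_force: [0.1, -0.8, -2.5]
gripper_width: 28.8
t 39.25 tcp [575.4 -17.  120.7] ydir -8.1 tilt [-0.003 -0.001 -1.   ] w 28.8 F [ 0.1 -0.8 -2.5] j6 -0.01
 shift tool mm [ 3.8  1.9 26.7] rows@48 0.56 tilt fix deg [-0.15  0.09  0.  ]
 turn z deg -0.1768419270283914
```

```bash
python3 -m creep '[[[0,0,0,0.004,0.001,0.005,0.02],[0,0,0,0,0,0.008,0.02],[0,0,0,0,0,0.005,0.02],[0,0,0,0,0,0.0,0.02],[0,0,0,0,0,0,0.02]]]'
python3 -c "
from h import *
go(577.8,-13.5,94,-7.9)"
```

```text
clock: 39.75
tcp_pos: [577.1, -13.0, 101.0]
tool_rot: [0.755, 0.655, -0.001, -0.001]
contact_force: [-0.3, 0.2, -2.2]
gripper_width: 28.9
t 39.75 tcp [577.1 -13.  101. ] ydir -8.1 tilt [-0.003 -0.001 -1.   ] w 28.9 F [-0.3  0.2 -2.2] j6 0.00
 shift tool mm [-0.4  0.8  7. ] rows@48 0.15 tilt fix deg [-0.16  0.09  0.  ]
 turn z deg -0.19270925342263467
```

```bash
python3 -m creep '[[[0,0,0,0,0,0.003,0.02],[0,0,0,0,0,0.0025,0.02],[0,0,0,0,0,0.001,0.02],[0,0,0,0,0,0.0,0.02],[0,0,0,0,0,0,0.02]]]'
python3 -c "
from h import *
go(577.8,-13.5,94,-7.9)"
```

```text
clock: 40.25
tcp_pos: [577.5, -13.1, 94.5]
tool_rot: [0.755, 0.655, -0.001, -0.0]
contact_force: [0.0, 0.4, -1.7]
gripper_width: 29.0
t 40.25 tcp [577.5 -13.1  94.5] ydir -8.1 tilt [-0.002 -0.001 -1.   ] w 29.0 F [ 0.   0.4 -1.7] j6 0.00
 shift tool mm [-0.4  0.4  0.5] rows@48 0.01 tilt fix deg [-0.09  0.09  0.  ]
 turn z deg -0.18828483635587645
```

```bash
python3 -m creep '[[[0,0,0,0,0,0.0015,0.02],[0,0,0,0,0,0,0.035],[0,0,0,0,0,0,0.05],[0,0,0,0,0,0,0.07],[0,0,0,0,0,0,0.07]]]'
python3 -m creep '[[[0,0,0,0,0,-0.02,0.07],[0,0,0,0,0,-0.03,0.07],[0,0,0,0,0,-0.04,0.07],[0,0,0,0,0,-0.03,0.07],[0,0,0,0,0,0,0.07]]]'
python3 -m creep '[[[0,0,0,-0.03,0,0,0.07],[0,0,0,-0.045,0,0,0.07],[0,0,0,-0.045,0,0,0.07],[0,0,0,-0.045,0,0,0.07],[0,0,0,-0.045,0,0,0.07],[0,0,0,-0.02,0,0,0.07],[0,0,0,0,0,0,0.07],[0,0,0,0,0,0,0.07]]]'
python3 - <<'E'
from h import *
go(577.8,-13.5,94,-7.9)
o=[]
for n,(x,y) in {"scene":(230,170),"top":(180,130)}.items():
  p,d=env.camera(n);P=cloud(n,d); q=p.astype(int)
  f=np.load(n+"0.npz");P0=cloud(n,f["d"])
  for lab,PP in(("start",P0),("now",P)):
    m=(abs(PP[...,0]-586)<80)&(abs(PP[...,1]-20)<70)&(PP[...,2]>117)&(PP[...,2]<131)
    k,l,s,c=cv2.connectedComponentsWithStats(m.astype(np.uint8))
    for i in range(1,k):
      if s[i,4]>20: v,u=np.nonzero(l==i); print(n,lab,s[i,4],plane(n,u,v,125).mean(0).round(1),np.median(PP[l==i][:,2]).round(1))
  m=(abs(P[...,0]-487)<30)&(abs(P[...,1]-304)<30)&(P[...,2]>100)&(q.min(-1)>100);v,u=np.nonzero(m);print(n,"vialtop",len(u),plane(n,u,v,114).mean(0).round(1))
  o.append(cv2.resize(p[y:y+160,x:x+230,::-1],None,fx=1.7,fy=1.7,interpolation=cv2.INTER_CUBIC))
cv2.imwrite("pics/end.png",np.hstack(o))
E
```

```text
clock: 40.75
tcp_pos: [579.0, -13.4, 95.6]
tool_rot: [0.755, 0.656, 0.0, 0.002]
contact_force: [-0.9, 0.6, 0.0]
gripper_width: 70.3
clock: 41.25
tcp_pos: [578.0, -13.0, 217.9]
tool_rot: [0.755, 0.655, -0.001, -0.0]
contact_force: [1.0, 0.3, -0.6]
gripper_width: 70.0
clock: 42.05
tcp_pos: [543.5, -246.6, 211.8]
tool_rot: [0.754, 0.657, -0.001, -0.003]
contact_force: [0.2, 0.9, 0.1]
gripper_width: 70.0
t 42.05 tcp [ 543.5 -246.6  211.8] ydir -7.9 tilt [-0.006  0.003 -1.   ] w 70.0 F [0.2 0.9 0.1] j6 -0.40
 shift tool mm [235.3   2.7 118.4] rows@48 4.9 tilt fix deg [-0.36 -0.14  0.  ]
 turn z deg -0.007687621525093391
scene start 154 [582.  -11.4 125. ] 123.7
scene start 348 [590.9  50.6 125. ] 123.8
scene now 151 [581.7 -11.5 125. ] 123.5
scene now 344 [590.4  52.6 125. ] 123.7
scene vialtop 120 [492.8 303.3 114. ]
top start 262 [584.6  48.6 125. ] 126.0
top start 115 [576.2 -14.  125. ] 126.2
top now 252 [584.   51.1 125. ] 126.5
top now 110 [575.9 -14.1 125. ] 126.2
top vialtop 100 [487.  302.9 114. ]
```

View pics/end.png

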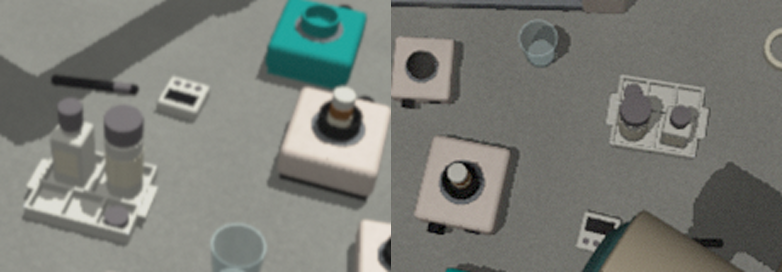

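The pictures show all three upright: jar and bottle within about 2.5 mm of their starting places, vial in the cup, bystanders in place, arm clear. Handing in.

```bash
python3 -c "
from cell import env
print(env.close_job())"
```

```text
the job is handed in; nothing more can be done
None
```

The job is done and handed in after about 42 s of the 120 s allowed. I moved the bottle and then the jar onto the tray and stood the vial in the larger white mixer's cup. Then I put the jar and the bottle back in the pockets they came from.

**Last checks**
- **Jar and bottle:** both stand upright in their own pockets. Both cameras put the jar about 2–2.5 mm from its start and the bottle under 1 mm, against a limit of 14 mm.
- **Vial:** it stands upright in the cup at about (487, 303) mm. The cup axis is at about (486–488, 304) mm, so the vial is within a few millimetres of it.
- **Bystanders and robot:** the beaker, timer, marker and tape roll looked undisturbed, by eye only. The tape roll is only at the edge of the last picture, and the arm partly hides the timer and marker in the top view. The arm was clear, and the tool force read under 1 N.

**What disagreed**
- **Mixer position:** the two cameras differed by about 7 mm in x. The scene camera also caught the near sides of the cup and the vial cap. I used a value between them and checked it by eye. The last vial reading showed a similar gap, x = 487 against 493 mm.
- **Bottle on the tray:** the force reading never showed clear contact with the tray. I released it on its height and the picture, and it stood upright.

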